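# Line up fired tiles in the glazing jig

## Task

First flip the red stop down across the jig's channel. Then lay every tile from the ware board flat and crosswise in the channel and push the row up tight against the stop, with no gaps; only when the row is tight, press the blue hold-down arm down until its detent keeps it there. All tiles must end up tight in the row, the stop down and the arm latched, with the blue cup and the clay pot beside the work left standing.

Things in the scene. Friction and masses are not known exactly. Their poses are not given: they have to be found in the camera images.
- jig: fixed lining-up jig, plywood base 150 x 370 x 8 mm; origin at the centre of its underside. A channel runs along its y, floor 8 mm above the table, 110 mm wide (x -55 to +55 mm), open at the -y end (y = -185 mm); aluminium fence at +x (top 32 mm above the table), lip at -x (top 22 mm). Tiles lie crosswise, length along the jig's x, and are pushed to +y. Flag and arm hinge on the +x side
- stop_face (a point): point on the channel floor, mid-channel (jig x = 0, y = 150 mm, z = 8 mm), below the face of the lowered stop that tiles are pushed against; axes as the jig's
- flag (a joint): red stop flag with a white tip: 0 = flat down across the channel (its job), grows as it is raised, vertical at 1.57, parked leaning back to +x at 1.7 to 2.0 rad (limit 2.0). Light (150 g); some 0.3 rad past the vertical, either way, it falls by its own weight. Its hinge axis is parallel to the jig's y, so pushing tiles against it does not lift it
- flag_tip (a point): free end of the flag, on its middle line; 128 mm from the hinge. The flag is a bar 24 mm deep and 14 mm thick (jig y = 150 to 164 mm)
- flag_hinge (a point): the flag's hinge: jig x = 62, y = 157, z = 50 mm; when the flag is down its bar spans z = 16 to 40 mm above the table
- holddown (a joint): blue hold-down arm: starts raised at 0.4 to 0.5 rad (0.5 is its upper limit), 0 = fully down. A spring lifts it (5 to 10 N at the pad overcome it) until below about 0.1 rad, where a detent takes over and holds it at 0 to 0.03 (0 is its lower limit); let go above that, it springs up again. Lowered, its rubber foot stays 6 mm above a tile, so tiles still slide under it
- press_pad (a point): centre of the top of the black 44 x 44 mm press pad at the arm's end; press it downwards here. It travels about 85 mm down, in an arc about holddown_hinge, and ends 92 mm above the table
- holddown_hinge (a point): the arm's hinge, axis along the jig's y: jig x = 88, y = 125, z = 85 mm; the press pad is 176 mm from it towards -x when down. The arm crosses above the channel at y = 113 to 137 mm (its pad 103 to 147 mm), so set tiles down nearer the open end and push them in underneath
- ware_board: fixed drying board of planks, 280 x 330 x 12 mm, origin at the centre of its underside; the tiles start on it
- tile1: fired-clay tile with two dark bands, 100 mm long (its x) by 40 mm wide (its y) by 34 mm high, about 250 g; origin at the centre of its underside, z up; starts flat on the ware board; may be absent (None at the start)
- tile2: fired-clay tile with two dark bands, 100 mm long (its x) by 40 mm wide (its y) by 34 mm high, about 250 g; origin at the centre of its underside, z up; starts flat on the ware board; may be absent (None at the start)
- tile3: fired-clay tile with two dark bands, 100 mm long (its x) by 40 mm wide (its y) by 34 mm high, about 250 g; origin at the centre of its underside, z up; starts flat on the ware board; may be absent (None at the start)
- tile4: fired-clay tile with two dark bands, 100 mm long (its x) by 40 mm wide (its y) by 34 mm high, about 250 g; origin at the centre of its underside, z up; starts flat on the ware board; may be absent (None at the start)
- tile5: fired-clay tile with two dark bands, 100 mm long (its x) by 40 mm wide (its y) by 34 mm high, about 250 g; origin at the centre of its underside, z up; starts flat on the ware board; may be absent (None at the start)
- tile6: fired-clay tile with two dark bands, 100 mm long (its x) by 40 mm wide (its y) by 34 mm high, about 250 g; origin at the centre of its underside, z up; starts flat on the ware board; may be absent (None at the start)
- pot: bystander, to be left standing: small brown clay pot, 104 mm across, 85 mm high, behind the jig, origin at the centre of its underside
- cup: bystander, to be left standing: blue cup, 76 mm across, 85 mm high, origin at the centre of its underside
There are look-alikes about, which are no part of the job. Leave any pink, turquoise or yellow look-alike of the tile2 alone.

How it is judged:
By the outcome, as a careful person would: the job done as asked, in the order asked, and still so for the second after the job is handed in, with the robot touching nothing.
Of tile1, tile2, tile3, tile4, tile5, tile6 only 4 to 6 are there at a start; the rules pass over those that are not, and their reading is None.
At some moment in a run one of tile1, tile2, tile3, tile4, tile5, tile6 may be knocked a few centimetres aside while the robot is not near it.
Once in a run the grip may slacken for a moment while it holds something.
It also fails if it takes over 210 s, if anything falls off the work surface, if the arm or the gripper's body presses on something with over 40 N, if the wrist force passes 120 N, or if a joint passes its speed limit or range.

## Robot

A 7-joint arm with a two-finger parallel gripper is mounted at the origin on the work surface. World frame = base frame: x ahead of the robot, y to its left, z up, the work surface at z = 0. Lengths are in mm, angles in degrees, forces in N, time in s.
With the tool pointing down it reaches from about 425 to 800 mm from the base axis. Payload 8.3 kg.
Tool frame: the origin (TCP) lies at the very end of the fingers, on their centre line; the grasp point (between the pads) lies 19 mm behind it; z points along the fingers, y is the line along which they close (so a half turn about z gives the same grasp; the last joint's range is limited). The gripper opens to 85 mm and grips with 20 to 120 N. Pads are 22 mm wide; open, the fingers measure 114 mm over their backs; the gripper's body (76 mm by 85 mm) begins 54 mm behind the grasp point. The pads swing forward as they close: fully open they stand 13 mm farther back than shut.
Start: joints at [-80.151, 21.967, 0.94, 78.501, -0.361, 79.538, -2.664], TCP at [145.353, 607.845, 231.279] pointing down, gripper open.
Joint ranges: [-169.22, 169.22], [-14.56, 117.87], [-87.37, 89.26], [10.42, 133.3], [-82.24, 262.24], [0.94, 117.77], [-172.7, 172.7]. Speed limits (degrees/s): [136.94, 136.94, 172.46, 172.46, 180, 180, 180].

## Interface

Orientations are given as a 3x3 rotation matrix whose columns are the frame's x, y, z axes.
In Python, from rig import telemetry, imaging, workorder gives the robot as it stands.
- The arm moves only by the tool jog_arm, never from a script. Its argument "steps" is a list of rows, each an object of numbers: "jaw": the finger opening in m, from 0 to 0.0854; "dx", "dy", "dz": the shift along the world's x, y, z in m; "rx", "ry", "rz": the turn, a rotation vector about the world's x, y, z in rad. A call has 1 to 8 rows; each row shifts and turns the commanded pose from where the row before left it; what a row does not reach is not made up. A row lasts 1/12 s, in which the tool goes at most 41.7 mm and 7.16 degrees, less where a joint would pass 70% of its speed; a pose out of reach is approached as far as the arm can. A call is refused whole if a number of a shift passes 0.0417 or a number of a turn 0.125, either way. A call with a gripper value outside its range is refused whole. The fingers move at their own pace and stop on an object; "grip_force" is the grip in N (left out, the last holds). Time passes only in rows, so rows that do not move let the fingers close. It gives the time, the measured TCP pose, the force, the opening and the grip force at its end, in the units of the state.
- telemetry.state(): the state, without advancing time (a new reading comes with each control period).
- imaging.capture(name): name is "side" or "top" or "wrist"; returns the picture (420x560x3 uint8, red, green, blue); there is no depth.
- imaging.camera_model(name): a dict with "fx", "fy", "cx", "cy" (pixels), "rvec" (rotation vector, rad) and "tvec" (3), from world to camera coordinates, as OpenCV has them. Camera axes: x right, y down, z forward; pixel columns grow to the right and rows downward; lengths in mm; the calibration is good to about 2 mm. A picture is of the moment at which its call begins: read the wrist's pose just before it. camera_model takes no time and is no camera call; for the wrist camera it gives the pose at the moment of the call.
- workorder.sign_off(): hands the job in; it is judged then, once.
The state is a dict: "time_s": time; "joint_positions": joint angles; "dq": joint speeds; "tau": joint torques, N m; "tool_pos": TCP position; "ee_rot": TCP orientation; "force": force on the tool from outside, world axes, zero at the start; "torque": the same for the moment, N m; "opening": finger opening in mm; "grasp_force": force on a finger pad.
Only numpy, scipy, OpenCV 4.12 (cv2) and the standard library are available. Lean on these libraries where they do the work, as an engineer would, in place of code of your own. Each camera call takes 0.05 s, during which the arm holds its last target. There are 200 camera calls.

## Working session

There is one attempt and no reset: what is moved stays moved. The work goes in short steps, Python scripts to look and compute and a tool call to move; the robot and the scene stay as the last step left them, time stands still between calls to the robot, and variables do not carry over. Pictures are saved under pics/ and viewed, at most 14 in all, crops included, and the job is handed in when it is done.

Besides the shell and the picture viewer there is one more tool, called after ">>>" as a command line: name --argument value ..., lists and objects as JSON in quotes. jog_arm: Moves the arm, as the interface text tells. Its arguments: {"type":"object","properties":{"steps":{"type":"array"},"grip_force":{"type":"number"}},"required":["steps"]}

```bash
ls; mkdir -p pics; cat > h.py <<'E'
import numpy as np, cv2
from rig import telemetry, imaging, workorder
def cap(n):
    m=imaging.camera_model(n); return imaging.capture(n),m
def save(im,name): cv2.imwrite('pics/'+name,im[:,:,::-1])
def ray(m,uv,z):
    R=cv2.Rodrigues(np.array(m['rvec'],float))[0]; t=np.array(m['tvec'],float).ravel()
    o=-R.T@t; uv=np.atleast_2d(uv).astype(float)
    d=np.c_[(uv[:,0]-m['cx'])/m['fx'],(uv[:,1]-m['cy'])/m['fy'],np.ones(len(uv))]@R
    return o+d*((z-o[2])/d[:,2])[:,None]
def proj(m,P):
    K=np.array([[m['fx'],0,m['cx']],[0,m['fy'],m['cy']],[0,0,1]])
    return cv2.projectPoints(np.atleast_2d(P).astype(float),np.array(m['rvec'],float),np.array(m['tvec'],float),K,None)[0][:,0]
E
python3 - <<'E'
from h import *
s=telemetry.state(); print(s['time_s'],s['tool_pos'],s['ee_rot'])
ims=[]
for n in('top','side','wrist'):
    im,m=cap(n); save(im,n+'0.png'); np.save(n+'0.npy',im); print(n,m)
E
```

```text
pics
0.0 [145.2570377  607.34449027 230.24822663] [[-9.72583791e-01  2.32552358e-01 -4.12837957e-04]
 [ 2.32552716e-01  9.72581772e-01 -1.98278552e-03]
 [-5.95827758e-05 -2.02443164e-03 -9.99997949e-01]]
top {'fx': 538.8961193337989, 'fy': 538.8961193337989, 'cx': 280.6013870592263, 'cy': 212.9215407536878, 'rvec': array([ 2.10209385, -2.13956459,  0.19340941]), 'tvec': array([ -43.89701851,  578.58725225, 1397.45708071])}
side {'fx': 510.5554157841607, 'fy': 510.5554157841607, 'cx': 275.4112432835359, 'cy': 211.85266954106754, 'rvec': array([ 2.13105111, -0.32502885,  0.20628138]), 'tvec': array([-586.07143511,  129.513263  , 1208.33307532])}
wrist {'fx': 358.49958952472224, 'fy': 358.49958952472224, 'cx': 282.01887951384975, 'cy': 206.6901774689653, 'rvec': array([-2.26881964, -1.78919184, -0.27307785]), 'tvec': array([-624.37957195,  -38.17824359,  378.9593703 ])}
```

View pics/top0.png

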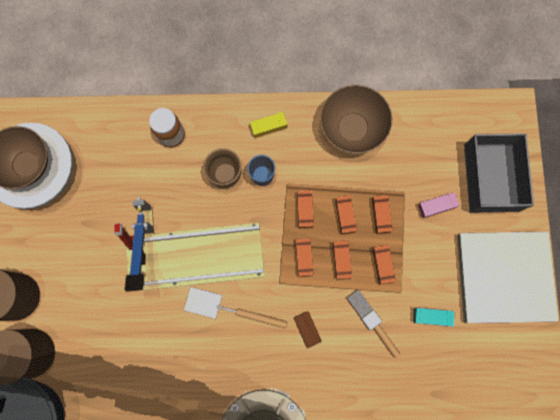

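View pics/side0.png

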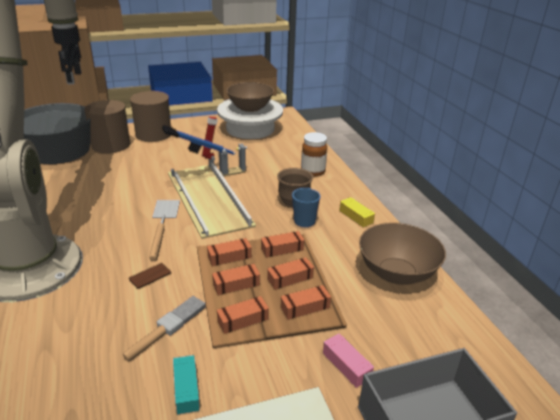

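Top view: robot base at the bottom (265,400), so world x runs up and y runs left. Tile candidates:
- Orange banded tiles on the board: (305,210), (346,215), (382,214), (304,257), (342,259), (384,265).
- Look-alikes to leave: yellow (268,124), pink (439,205), turquoise (434,317) and a dark-brown block (307,330).

I choose the six banded ones. The jig is at about (195,255), its stop end on the left.

```bash
cat >> h.py <<'E'
def tilemask(im):
    h=cv2.cvtColor(im,cv2.COLOR_RGB2HSV)
    return cv2.inRange(h,(3,130,110),(13,255,255))
E
python3 - <<'E'
from h import *
im=np.load('top0.npy'); m=imaging.camera_model('top')
hs=cv2.cvtColor(im,cv2.COLOR_RGB2HSV)
for p in[(305,212),(346,219),(384,270),(355,220),(307,330),(310,195),(200,250)]: print(p,im[p[1],p[0]],hs[p[1],p[0]])
mk=cv2.morphologyEx(tilemask(im),cv2.MORPH_CLOSE,np.ones((5,5),np.uint8))
for c in cv2.findContours(mk,cv2.RETR_EXTERNAL,cv2.CHAIN_APPROX_NONE)[0]:
    if cv2.contourArea(c)<150: continue
    r=cv2.minAreaRect(ray(m,c[:,0],46)[:,:2].astype(np.float32)); print(cv2.boundingRect(c),np.round(r[0],1),np.round(r[1],1),round(r[2],1))
a=im[180:310,100:280]; b=im[170:300,270:420]
out=np.zeros((600,800,3),np.uint8); 
a=cv2.resize(a,None,fx=4.4,fy=4.4,interpolation=cv2.INTER_CUBIC); out[:a.shape[0],:a.shape[1]]=a[:600,:800]
save(out,'jigc.png')
b=cv2.resize(b,None,fx=4.4,fy=4.4,interpolation=cv2.INTER_CUBIC); save(b,'boardc.png')
# predicted jig guess
print('pot/cup', ray(m,[(222,168),(261,170)],85))
print('jig approx', ray(m,[(145,240),(262,228)],32),ray(m,[(145,286),(262,272)],22))
E
```

```text
(305, 212) [197 112  71] [ 10 163 197]
(346, 219) [197 111  67] [ 10 168 197]
(384, 270) [198 111  73] [  9 161 198]
(355, 220) [177 119  76] [ 13 146 177]
(307, 330) [110  66  42] [ 11 158 110]
(310, 195) [109  64  42] [ 10 157 109]
(200, 250) [201 179 120] [ 22 103 201]
(295, 312, 23, 36) [ 271.1 -117.9] [84.7 42.3] 22.9
(321, 186, 81, 103) [ 527.6 -293. ] [305.1 185.9] 15.1
(284, 186, 85, 99) [ 522.7 -174.2] [286.5 205.2] 11.2
pot/cup [[697.24349972 100.69682502  85.        ]
 [689.73009027  -3.76249865  85.        ]]
jig approx [[513.86022077 315.26091808  32.        ]
 [541.07769581  -2.70099249  32.        ]] [[390.44757624 314.12335638  22.        ]
 [422.46810509  -1.03548638  22.        ]]
```

View pics/jigc.png

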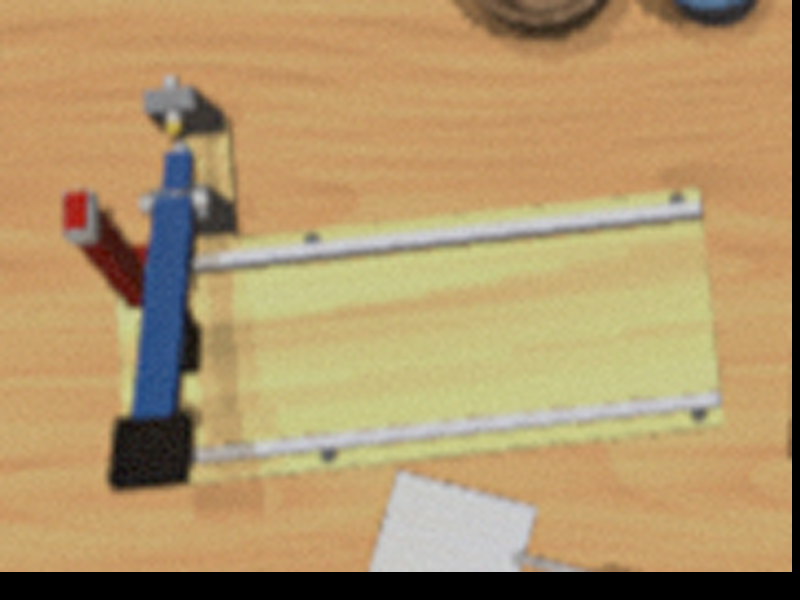

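View pics/boardc.png

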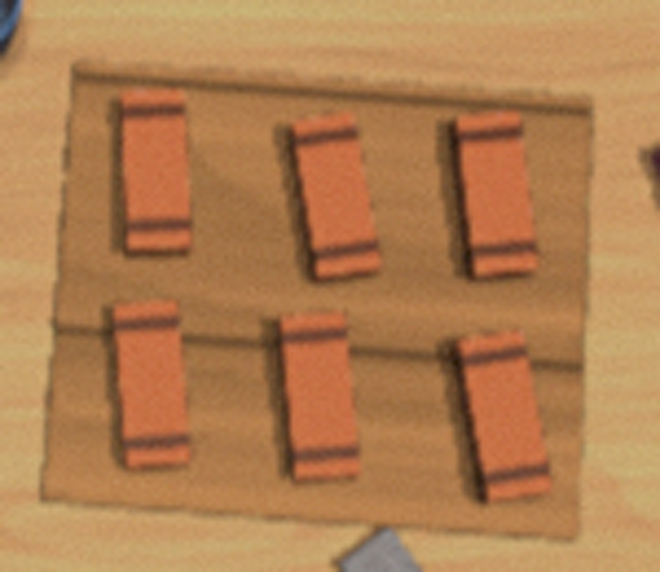

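The crops show all six banded tiles clear of each other. The jig's ply end corners are at crop (700,190) and (720,422). The red flag leans up at (80,215), with the blue arm and its black pad at (150,452).

```bash
cat >> h.py <<'E'
def tiles(im,m,z,amin=150):
    R,G=im[:,:,0].astype(float),im[:,:,1].astype(float)
    mk=((R/(G+1)>1.62)&(R>150)).astype(np.uint8); mk=cv2.morphologyEx(mk,cv2.MORPH_CLOSE,np.ones((5,5),np.uint8)); out=[]
    for c in cv2.findContours(mk,cv2.RETR_EXTERNAL,cv2.CHAIN_APPROX_NONE)[0]:
        if cv2.contourArea(c)<amin: continue
        r=cv2.minAreaRect(ray(m,c[:,0],z)[:,:2].astype(np.float32)); b=cv2.boxPoints(r)
        e=[b[1]-b[0],b[2]-b[1]]; e=max(e,key=np.linalg.norm); a=np.degrees(np.arctan2(e[1],e[0]))
        out.append((np.round(r[0],1),np.round(sorted(r[1]),1),round((a+90)%180-90,1)))
    return out
E
python3 - <<'E'
from h import *
im=np.load('top0.npy'); m=imaging.camera_model('top')
for t in tiles(im,m,46): print(*t)
cr=lambda p:np.array(p)/4.4+[100,180]
ends=ray(m,[cr((700,190)),cr((720,422))],8)[:,:2]; print('ends',ends,np.linalg.norm(ends[0]-ends[1]))
f=ray(m,[cr((200,263)),cr((700,208))],32)[:,:2]; l=ray(m,[cr((200,458)),cr((718,400))],22)[:,:2]
for q in(f,l): d=q[0]-q[1]; print(q,'ang',np.degrees(np.arctan2(-d[0],d[1])))
yd=(f[0]-f[1])/np.linalg.norm(f[0]-f[1])+(l[0]-l[1])/np.linalg.norm(l[0]-l[1]); yd/=np.linalg.norm(yd); xd=np.array([yd[1],-yd[0]])
print('x offsets of fence, lip rel. ends mid',[(q-ends.mean(0))@xd for q in(*f,*l)])
o=ends.mean(0)+185*yd; print('jig',o,xd,yd)
for n,p in dict(flagh=(62,157),stop=(0,150),pad=(-88,125)).items(): print(n,o+p[0]*xd+p[1]*yd)
# check in side
ms=imaging.camera_model('side'); A=[]
for p in [(75,-185,8),(-75,-185,8),(62,157,50),(-75,185,8)]: A.append([*(o+p[0]*xd+p[1]*yd),p[2]])
print(proj(ms,A)); s=np.load('side0.npy')
for q in proj(ms,A): cv2.circle(s,tuple(int(v) for v in q),2,(255,0,255),1)
save(cv2.resize(s[90:260,120:360],None,fx=3.3,fy=3.3,interpolation=cv2.INTER_CUBIC),'sidec.png')
E
```

```text
[ 436.  -327.6] [39.1 99.4] 6.3
[ 450.3 -216.6] [39.2 99.7] 3.7
[ 459.3 -114.8] [38.9 99. ] 3.6
[ 573.9 -231. ] [39.  98.2] 7.6
[ 573.2 -330.1] [39.  99.9] 4.2
[ 592.  -120.6] [39.2 99.7] 1.5
ends [[558.61094127   6.15737876]
 [412.88672988  -4.81669131]] 146.13683997411462
[[514.46042848 314.04360598]
 [543.22571447   5.19836364]] ang 5.321074189622677
[[395.5287942  313.05010467]
 [425.34868139  -4.25775577]] ang 5.3687616981399175
x offsets of fence, lip rel. ends mid [np.float64(57.77784129256382), np.float64(57.648758463106624), np.float64(-60.72922129729985), np.float64(-60.59659116295867)]
jig [468.51586851 184.86595943] [0.99565198 0.09315117] [-0.09315117  0.99565198]
flagh [515.62155687 346.95869254]
stop [454.54319252 334.21375595]
pad [369.25459789 301.12515328]
[[254.6111773  224.54724992]
 [200.14965154 236.72585442]
 [210.74079651 156.59027095]
 [166.47843094 171.97812184]]
```

View pics/sidec.png

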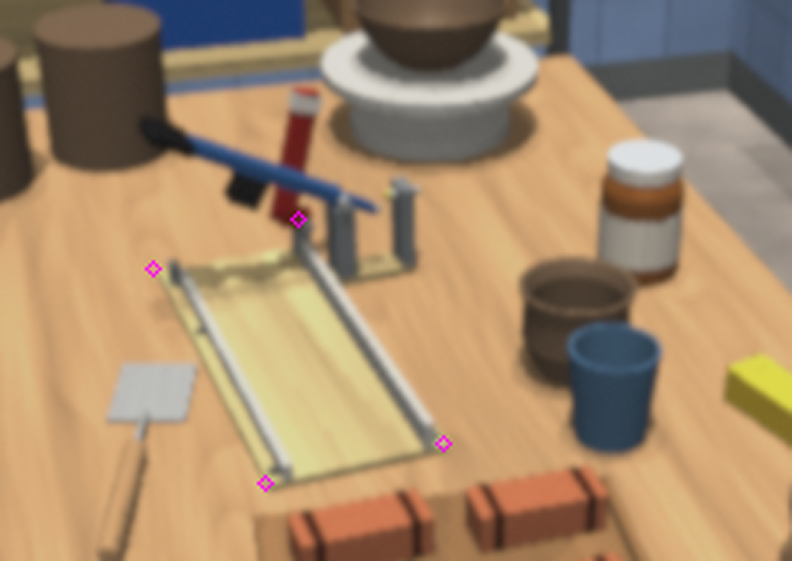

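Measured: jig centre about (467, 184.7) with yaw 5.35°. The side view agrees, with the raised flag leaning back at crop (297,150) and the blue arm crossing in front of it. First I move behind the flag with the fingers closed.

>>> jog_arm --steps '[{"dx": 0.031, "dy": -0.0178, "dz": 0.003, "rz": 0.0235, "jaw": 0}, {"dx": 0.031, "dy": -0.0178, "dz": 0.003, "rz": 0.0235}, {"dx": 0.031, "dy": -0.0178, "dz": 0.003, "rz": 0.0235}, {"dx": 0.031, "dy": -0.0178, "dz": 0.003, "rz": 0.0235}, {"dx": 0.031, "dy": -0.0178, "dz": 0.003, "rz": 0.0235}, {"dx": 0.031, "dy": -0.0178, "rz": 0.0235}, {"dx": 0.031, "dy": -0.0178, "rz": 0.0235}, {"dx": 0.031, "dy": -0.0178, "rz": 0.0235}]'

```text
schema error: expected keys jaw, dx, dy, dz, rx, ry, rz
```

>>> jog_arm --steps '[{"jaw": 0, "dx": 0.031, "dy": -0.018, "dz": 0.004, "rx": 0, "ry": 0, "rz": 0.0235}, {"jaw": 0, "dx": 0.031, "dy": -0.018, "dz": 0.004, "rx": 0, "ry": 0, "rz": 0.0235}, {"jaw": 0, "dx": 0.031, "dy": -0.018, "dz": 0.004, "rx": 0, "ry": 0, "rz": 0.0235}, {"jaw": 0, "dx": 0.031, "dy": -0.018, "dz": 0.004, "rx": 0, "ry": 0, "rz": 0.0235}, {"jaw": 0, "dx": 0.031, "dy": -0.018, "dz": 0.004, "rx": 0, "ry": 0, "rz": 0.0235}, {"jaw": 0, "dx": 0.031, "dy": -0.018, "dz": 0, "rx": 0, "ry": 0, "rz": 0.0235}, {"jaw": 0, "dx": 0.031, "dy": -0.018, "dz": 0, "rx": 0, "ry": 0, "rz": 0.0235}, {"jaw": 0, "dx": 0.031, "dy": -0.018, "dz": 0, "rx": 0, "ry": 0, "rz": 0.0235}]'

```text
time_s: 0.82
tool_pos: [394.6, 462.7, 251.2]
ee_rot: [[-0.999, 0.045, -0.0], [0.045, 0.999, -0.0], [0.0, -0.0, -1.0]]
force: [0.4, 0.8, -0.2]
opening: 0.1
grasp_force: 0.0
```

>>> jog_arm --steps '[{"jaw": 0, "dx": 0.034, "dy": -0.0175, "dz": 0, "rx": 0, "ry": 0, "rz": 0.023}, {"jaw": 0, "dx": 0.034, "dy": -0.0175, "dz": 0, "rx": 0, "ry": 0, "rz": 0.023}, {"jaw": 0, "dx": 0.034, "dy": -0.0175, "dz": 0, "rx": 0, "ry": 0, "rz": 0.023}, {"jaw": 0, "dx": 0.034, "dy": -0.0175, "dz": 0, "rx": 0, "ry": 0, "rz": 0.023}, {"jaw": 0, "dx": 0.034, "dy": -0.0175, "dz": 0, "rx": 0, "ry": 0, "rz": 0.023}, {"jaw": 0, "dx": 0.034, "dy": -0.0175, "dz": 0, "rx": 0, "ry": 0, "rz": 0.023}, {"jaw": 0, "dx": 0, "dy": 0, "dz": -0.04, "rx": 0, "ry": 0, "rz": 0}, {"jaw": 0, "dx": 0, "dy": 0, "dz": -0.035, "rx": 0, "ry": 0, "rz": 0}]'

```text
time_s: 1.48
tool_pos: [601.6, 356.0, 176.8]
ee_rot: [[-0.996, -0.086, 0.005], [-0.086, 0.996, 0.001], [-0.005, 0.0, -1.0]]
force: [-0.7, 0.8, -1.7]
opening: 0.1
grasp_force: 0.0
```

```bash
python3 - <<'E'
from h import *
a=cap('top')[0][170:310,90:280]; b=cap('side')[0][60:200,130:320]
save(np.hstack([cv2.resize(x,None,fx=2.1,fy=2.1,interpolation=cv2.INTER_CUBIC) for x in(a,b)]),'flag1.png')
E
```

```text
(no output)
```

View pics/flag1.png

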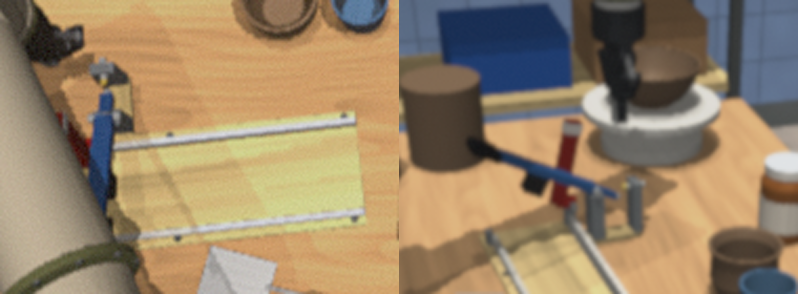

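Fingers at (615,95) in the side crop are behind the flag at (568,160). Now I lower and push towards jig -x.

>>> jog_arm --steps '[{"jaw": 0, "dx": 0, "dy": 0, "dz": -0.035, "rx": 0, "ry": 0, "rz": 0}, {"jaw": 0, "dx": -0.025, "dy": -0.0023, "dz": 0, "rx": 0, "ry": 0, "rz": 0}, {"jaw": 0, "dx": -0.02, "dy": -0.0019, "dz": 0, "rx": 0, "ry": 0, "rz": 0}, {"jaw": 0, "dx": -0.02, "dy": -0.0019, "dz": 0, "rx": 0, "ry": 0, "rz": 0}, {"jaw": 0, "dx": -0.02, "dy": -0.0019, "dz": 0, "rx": 0, "ry": 0, "rz": 0}, {"jaw": 0, "dx": -0.02, "dy": -0.0019, "dz": 0, "rx": 0, "ry": 0, "rz": 0}, {"jaw": 0, "dx": -0.02, "dy": -0.0019, "dz": 0, "rx": 0, "ry": 0, "rz": 0}, {"jaw": 0, "dx": -0.015, "dy": -0.0014, "dz": 0, "rx": 0, "ry": 0, "rz": 0}]'

```text
time_s: 2.25
tool_pos: [455.9, 346.9, 143.7]
ee_rot: [[-0.996, -0.093, 0.001], [-0.093, 0.996, 0.002], [-0.001, 0.002, -1.0]]
force: [-0.0, 0.8, 0.7]
opening: -0.1
grasp_force: 0.0
```

>>> jog_arm --steps '[{"jaw": 0, "dx": 0, "dy": 0, "dz": 0, "rx": 0, "ry": 0, "rz": 0}, {"jaw": 0, "dx": 0, "dy": 0, "dz": 0.04, "rx": 0, "ry": 0, "rz": 0}, {"jaw": 0, "dx": 0, "dy": 0, "dz": 0.04, "rx": 0, "ry": 0, "rz": 0}, {"jaw": 0, "dx": 0, "dy": 0, "dz": 0.03, "rx": 0, "ry": 0, "rz": 0}]'

```text
time_s: 2.58
tool_pos: [458.0, 346.3, 256.3]
ee_rot: [[-0.996, -0.092, 0.003], [-0.092, 0.996, 0.002], [-0.003, 0.002, -1.0]]
force: [0.5, 1.0, 0.6]
opening: 0.1
grasp_force: 0.0
```

```bash
python3 - <<'E'
from h import *
im,m=cap('top'); print(*tiles(im,m,46),sep='\n')
b=cap('side')[0][60:200,130:320]
save(np.hstack([cv2.resize(x,None,fx=2.1,fy=2.1,interpolation=cv2.INTER_CUBIC) for x in(im[170:310,90:280],b)]),'flag2.png')
E
```

```text
(array([ 436.1, -327.8]), array([39. , 98.7]), np.float32(7.5))
(array([ 450.3, -216.3]), array([38.6, 99.2]), np.float32(2.9))
(array([ 459.4, -114.5]), array([39. , 99.4]), np.float32(4.1))
(array([ 573.8, -231.5]), array([39.7, 99.3]), np.float32(7.2))
(array([ 573.6, -329.9]), array([ 38.7, 100.6]), np.float32(4.2))
(array([ 591.7, -120.4]), array([39.4, 99.9]), np.float32(1.5))
```

View pics/flag2.png

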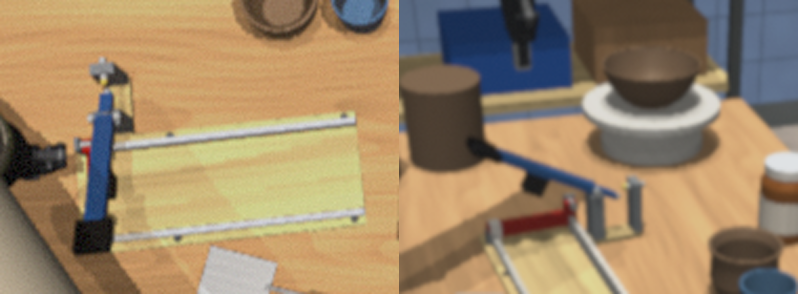

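The red flag lies down across the channel at side crop (535,220), and all six tiles are still in place. Next is the first tile, at (459,-114).

>>> jog_arm --steps '[{"jaw": 0.065, "dx": 0, "dy": -0.04, "dz": 0, "rx": 0, "ry": 0, "rz": 0}, {"jaw": 0.065, "dx": 0, "dy": -0.04, "dz": 0, "rx": 0, "ry": 0, "rz": 0}, {"jaw": 0.065, "dx": 0, "dy": -0.04, "dz": 0, "rx": 0, "ry": 0, "rz": 0}, {"jaw": 0.065, "dx": 0, "dy": -0.04, "dz": 0, "rx": 0, "ry": 0, "rz": 0}, {"jaw": 0.065, "dx": 0, "dy": -0.04, "dz": 0, "rx": 0, "ry": 0, "rz": 0}, {"jaw": 0.065, "dx": 0, "dy": -0.04, "dz": 0, "rx": 0, "ry": 0, "rz": 0}, {"jaw": 0.065, "dx": 0, "dy": -0.04, "dz": 0, "rx": 0, "ry": 0, "rz": 0}, {"jaw": 0.065, "dx": 0, "dy": -0.04, "dz": 0, "rx": 0, "ry": 0, "rz": 0}]'

```text
time_s: 3.35
tool_pos: [457.6, 23.8, 253.0]
ee_rot: [[-0.996, -0.091, 0.002], [-0.091, 0.996, 0.001], [-0.002, 0.001, -1.0]]
force: [1.5, 0.2, 0.3]
opening: 65.0
grasp_force: 0.0
```

>>> jog_arm --steps '[{"jaw": 0.065, "dx": 0, "dy": -0.04, "dz": 0, "rx": 0, "ry": 0, "rz": 0}, {"jaw": 0.065, "dx": 0, "dy": -0.04, "dz": 0, "rx": 0, "ry": 0, "rz": 0}, {"jaw": 0.065, "dx": 0, "dy": -0.04, "dz": -0.03, "rx": 0, "ry": 0, "rz": 0}, {"jaw": 0.065, "dx": 0, "dy": -0.02, "dz": -0.035, "rx": 0, "ry": 0, "rz": 0}, {"jaw": 0.065, "dx": 0, "dy": 0, "dz": -0.04, "rx": 0, "ry": 0, "rz": 0}, {"jaw": 0.065, "dx": 0, "dy": 0, "dz": -0.04, "rx": 0, "ry": 0, "rz": 0}]'

```text
time_s: 3.85
tool_pos: [458.7, -109.9, 112.0]
ee_rot: [[-0.996, -0.088, 0.004], [-0.088, 0.996, -0.0], [-0.004, -0.001, -1.0]]
force: [1.6, 1.7, -0.9]
opening: 65.2
grasp_force: 0.0
```

>>> jog_arm --steps '[{"jaw": 0.065, "dx": 0, "dy": -0.001, "dz": -0.03, "rx": 0, "ry": 0, "rz": 0}, {"jaw": 0.065, "dx": 0, "dy": 0, "dz": -0.03, "rx": 0, "ry": 0, "rz": 0}, {"jaw": 0.065, "dx": 0, "dy": 0, "dz": -0.02, "rx": 0, "ry": 0, "rz": 0}, {"jaw": 0.065, "dx": 0, "dy": 0, "dz": -0.012, "rx": 0, "ry": 0, "rz": 0}, {"jaw": 0.065, "dx": 0, "dy": 0, "dz": 0, "rx": 0, "ry": 0, "rz": 0}, {"jaw": 0.03, "dx": 0, "dy": 0, "dz": 0, "rx": 0, "ry": 0, "rz": 0}, {"jaw": 0.03, "dx": 0, "dy": 0, "dz": 0, "rx": 0, "ry": 0, "rz": 0}, {"jaw": 0.03, "dx": 0, "dy": 0, "dz": 0, "rx": 0, "ry": 0, "rz": 0}]' --grip_force 60

```text
time_s: 4.52
tool_pos: [459.3, -109.5, 21.4]
ee_rot: [[-0.996, -0.091, 0.004], [-0.091, 0.996, -0.001], [-0.004, -0.001, -1.0]]
force: [-0.2, -3.3, 6.1]
opening: 38.9
grasp_force: 61.2
```

>>> jog_arm --steps '[{"jaw": 0.03, "dx": 0, "dy": 0, "dz": 0, "rx": 0, "ry": 0, "rz": 0}, {"jaw": 0.03, "dx": 0, "dy": 0, "dz": 0, "rx": 0, "ry": 0, "rz": 0}]'

```text
time_s: 4.68
tool_pos: [459.3, -109.5, 21.3]
ee_rot: [[-0.996, -0.091, 0.004], [-0.091, 0.996, -0.001], [-0.004, -0.001, -1.0]]
force: [0.2, -2.6, 6.1]
opening: 39.0
grasp_force: 61.3
```

>>> jog_arm --steps '[{"jaw": 0.03, "dx": 0, "dy": 0, "dz": 0.03, "rx": 0, "ry": 0, "rz": 0}, {"jaw": 0.03, "dx": 0, "dy": 0.02, "dz": 0.03, "rx": 0, "ry": 0, "rz": 0}, {"jaw": 0.03, "dx": 0, "dy": 0.04, "dz": 0, "rx": 0, "ry": 0, "rz": 0}, {"jaw": 0.03, "dx": 0.001, "dy": 0.04, "dz": 0, "rx": 0, "ry": 0, "rz": 0}, {"jaw": 0.03, "dx": 0.001, "dy": 0.04, "dz": 0, "rx": 0, "ry": 0, "rz": 0}, {"jaw": 0.03, "dx": 0.001, "dy": 0.04, "dz": 0, "rx": 0, "ry": 0, "rz": 0}, {"jaw": 0.03, "dx": 0.001, "dy": 0.04, "dz": 0, "rx": 0, "ry": 0, "rz": 0}, {"jaw": 0.03, "dx": 0.001, "dy": 0.04, "dz": 0, "rx": 0, "ry": 0, "rz": 0}]'

```text
time_s: 5.35
tool_pos: [462.2, 153.7, 80.5]
ee_rot: [[-0.996, -0.091, 0.001], [-0.091, 0.996, 0.001], [-0.001, 0.001, -1.0]]
force: [1.9, 0.3, -2.2]
opening: 38.9
grasp_force: 61.7
```

>>> jog_arm --steps '[{"jaw": 0.03, "dx": 0, "dy": 0.03, "dz": 0, "rx": 0, "ry": 0, "rz": 0}, {"jaw": 0.03, "dx": 0, "dy": 0.025, "dz": 0, "rx": 0, "ry": 0, "rz": 0}, {"jaw": 0.03, "dx": 0, "dy": 0, "dz": -0.015, "rx": 0, "ry": 0, "rz": 0}, {"jaw": 0.03, "dx": 0, "dy": 0, "dz": 0, "rx": 0, "ry": 0, "rz": 0}]'

```text
time_s: 5.68
tool_pos: [460.9, 208.3, 63.3]
ee_rot: [[-0.995, -0.095, -0.002], [-0.095, 0.995, -0.0], [0.002, -0.0, -1.0]]
force: [-0.7, -0.9, -3.0]
opening: 38.8
grasp_force: 61.5
```

```bash
python3 - <<'E'
from h import *
s=telemetry.state(); print(s['tool_pos'],s['opening'])
im,m=cap('wrist'); save(im,'w1.png'); print(m)
E
```

```text
[460.86723101 208.30963837  63.26689163] 38.819496703015716
{'fx': 358.49958952472224, 'fy': 358.49958952472224, 'cx': 282.01887951384975, 'cy': 206.6901774689653, 'rvec': array([-1.96461229, -2.16039494, -0.33012325]), 'tvec': array([-163.81257942, -445.05518955,   76.0043794 ])}
```

View pics/w1.png

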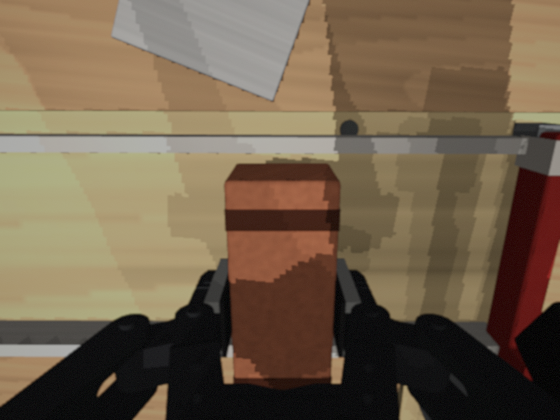

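The wrist view shows the tile held square, with its end near row 180. The lip runs along rows 137–153, the fence along rows 345–356, and the flag face is near column 505. I use these to refine the channel centre.

```bash
python3 - <<'E'
from h import *
m=imaging.camera_model('wrist')
th=np.radians(5.35); xd=np.array([np.cos(th),np.sin(th)]); yd=np.array([-xd[1],xd[0]]); o=np.array([467,184.7])
def j(uv,z,n):
    p=ray(m,[uv],z)[0,:2]; q=p-o; print(n,p.round(1),'jig',(q@xd).round(1),(q@yd).round(1))
j((60,137),22,'lip out');j((60,153),22,'lip in');j((450,137),22,'lip out2');j((450,153),22,'lip in2')
j((60,345),32,'fence in');j((60,356),32,'fence out')
j((515,165),40,'flag face top'); j((490,320),40,'flag face2')
j((228,181),88,'tile corner'); j((338,181),88,'tile corner');j((237,165),54,'tile bot');
t=telemetry.state()['tool_pos'][:2]-o; print('tcp jig',t@xd,t@yd)
E
```

```text
lip out [416.   89.4] jig -59.7 -90.2
lip in [424.2  88.6] jig -51.6 -91.7
lip out2 [397.8 286.2] jig -59.5 107.5
lip in2 [405.7 288.1] jig -51.4 108.7
fence in [534.6  84.5] jig 57.9 -106.1
fence out [542.3  83.8] jig 65.6 -107.5
flag face top [406.4 311. ] jig -48.5 131.4
flag face2 [490.1 321.7] jig 35.8 134.2
tile corner [414.6 184. ] jig -52.3 4.2
tile corner [411.1 220.9] jig -52.2 41.3
tile bot [415.6 183. ] jig -51.3 3.1
tcp jig -3.609425540075663 22.26302139948703
```

```bash
python3 - <<'E'
from h import *
th=np.radians(5.35); xd=np.array([np.cos(th),np.sin(th)]); yd=np.array([-xd[1],xd[0]]); o=np.array([469,184.7])
im,m=cap('side')
W=lambda x,y,z:[*(o+x*xd+y*yd),z]
P=[W(-66,150,40),W(-66,150,16),W(55,150,40),W(55,150,16),W(-55,-185,22),W(55,-185,32)]
print(proj(m,P).round(1))
big=cv2.resize(im[120:240,150:270],None,fx=5,fy=5,interpolation=cv2.INTER_CUBIC)
for q in proj(m,P): cv2.circle(big,tuple(((q-[150,120])*5).astype(int)),4,(0,255,255),1)
save(big,'s3.png')
E
```

```text
[[171.3 167.4]
 [172.  174.3]
 [209.6 160.8]
 [209.9 167.6]
 [207.6 230.6]
 [247.7 218.6]]
```

View pics/s3.png

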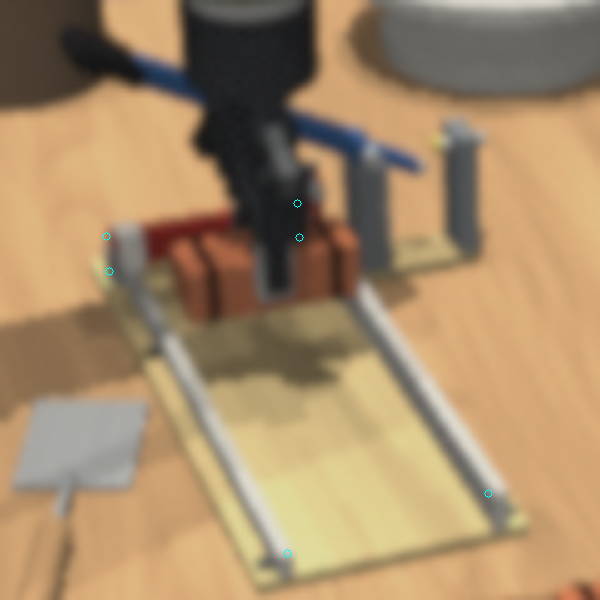

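Side view: the flag is seated with its tip at the catch (128,245), and the whole jig sits about 3 mm further in x than first estimated. New channel centre is (470.2, 185). I shift 5 mm and set the tile down.

>>> jog_arm --steps '[{"jaw": 0.03, "dx": 0.005, "dy": 0.004, "dz": -0.02, "rx": 0, "ry": 0, "rz": 0}, {"jaw": 0.03, "dx": 0, "dy": 0, "dz": -0.015, "rx": 0, "ry": 0, "rz": 0}, {"jaw": 0.03, "dx": 0, "dy": 0, "dz": -0.009, "rx": 0, "ry": 0, "rz": 0}, {"jaw": 0.03, "dx": 0, "dy": 0, "dz": 0, "rx": 0, "ry": 0, "rz": 0}]'

```text
time_s: 6.12
tool_pos: [466.5, 208.7, 19.2]
ee_rot: [[-0.996, -0.089, -0.002], [-0.089, 0.996, -0.002], [0.003, -0.002, -1.0]]
force: [0.0, -0.9, -2.3]
opening: 39.2
grasp_force: 61.6
```

>>> jog_arm --steps '[{"jaw": 0.03, "dx": 0, "dy": 0, "dz": -0.0015, "rx": 0, "ry": 0, "rz": 0}, {"jaw": 0.06, "dx": 0, "dy": 0, "dz": 0, "rx": 0, "ry": 0, "rz": 0}, {"jaw": 0.06, "dx": 0, "dy": 0, "dz": 0, "rx": 0, "ry": 0, "rz": 0}, {"jaw": 0.06, "dx": 0, "dy": 0, "dz": 0.03, "rx": 0, "ry": 0, "rz": 0}, {"jaw": 0.06, "dx": 0, "dy": 0, "dz": 0.04, "rx": 0, "ry": 0, "rz": 0}, {"jaw": 0.06, "dx": 0, "dy": -0.03, "dz": 0.01, "rx": 0, "ry": 0, "rz": 0}, {"jaw": 0.06, "dx": 0, "dy": -0.04, "dz": 0, "rx": 0, "ry": 0, "rz": 0}, {"jaw": 0.06, "dx": 0, "dy": -0.04, "dz": 0, "rx": 0, "ry": 0, "rz": 0}]'

```text
time_s: 6.78
tool_pos: [468.7, 100.4, 101.3]
ee_rot: [[-0.996, -0.094, 0.005], [-0.094, 0.996, 0.002], [-0.005, 0.002, -1.0]]
force: [0.1, -0.5, 0.1]
opening: 59.6
grasp_force: 0.0
```

>>> jog_arm --steps '[{"jaw": 0.065, "dx": -0.002, "dy": -0.04, "dz": 0, "rx": 0, "ry": 0, "rz": 0}, {"jaw": 0.065, "dx": -0.002, "dy": -0.04, "dz": 0, "rx": 0, "ry": 0, "rz": 0}, {"jaw": 0.065, "dx": -0.002, "dy": -0.04, "dz": 0, "rx": 0, "ry": 0, "rz": 0}, {"jaw": 0.065, "dx": -0.002, "dy": -0.04, "dz": 0, "rx": 0, "ry": 0, "rz": 0}, {"jaw": 0.065, "dx": -0.002, "dy": -0.04, "dz": 0, "rx": 0, "ry": 0, "rz": 0}, {"jaw": 0.065, "dx": -0.002, "dy": -0.04, "dz": 0, "rx": 0, "ry": 0, "rz": 0}, {"jaw": 0.065, "dx": -0.002, "dy": -0.04, "dz": 0, "rx": 0, "ry": 0, "rz": 0}, {"jaw": 0.065, "dx": -0.002, "dy": -0.033, "dz": 0, "rx": 0, "ry": 0, "rz": 0}]'

```text
time_s: 7.45
tool_pos: [451.3, -216.0, 100.3]
ee_rot: [[-0.996, -0.09, 0.003], [-0.09, 0.996, -0.001], [-0.003, -0.001, -1.0]]
force: [-0.0, 0.3, 0.2]
opening: 65.4
grasp_force: 0.0
```

```bash
python3 - <<'E'
from h import *
im,m=cap('top'); print(*tiles(im,m,44),sep='\n'); print(telemetry.state()['tool_pos'])
im,m=cap('wrist'); print('wrist',*tiles(im,m,46,3000),sep='\n')
E
```

```text
(array([ 422.8, -330.2]), array([38. , 72.2]), np.float32(5.0))
(array([467.5, 208.8]), array([37.2, 98.1]), np.float32(5.3))
(array([ 589.5, -228.6]), array([37.3, 68.3]), np.float32(4.1))
(array([ 584. , -329.4]), array([38.4, 78.1]), np.float32(5.3))
(array([ 592.2, -120.6]), array([ 39.3, 100.3]), np.float32(1.4))
[ 449.93760842 -222.77875088  100.8161435 ]
wrist
```

>>> jog_arm --steps '[{"jaw": 0.065, "dx": 0, "dy": 0.007, "dz": -0.035, "rx": 0, "ry": 0, "rz": 0}, {"jaw": 0.065, "dx": 0, "dy": 0, "dz": -0.03, "rx": 0, "ry": 0, "rz": 0}, {"jaw": 0.065, "dx": 0, "dy": 0, "dz": -0.016, "rx": 0, "ry": 0, "rz": 0}, {"jaw": 0.065, "dx": 0, "dy": 0, "dz": 0, "rx": 0, "ry": 0, "rz": 0}, {"jaw": 0.03, "dx": 0, "dy": 0, "dz": 0, "rx": 0, "ry": 0, "rz": 0}, {"jaw": 0.03, "dx": 0, "dy": 0, "dz": 0, "rx": 0, "ry": 0, "rz": 0}, {"jaw": 0.03, "dx": 0, "dy": 0, "dz": 0, "rx": 0, "ry": 0, "rz": 0}, {"jaw": 0.03, "dx": 0, "dy": 0, "dz": 0, "rx": 0, "ry": 0, "rz": 0}]'

```text
time_s: 8.22
tool_pos: [452.9, -206.6, 20.0]
ee_rot: [[-0.996, -0.091, 0.004], [-0.091, 0.996, -0.001], [-0.004, -0.001, -1.0]]
force: [-1.6, -2.0, 8.3]
opening: 38.9
grasp_force: 61.5
```

>>> jog_arm --steps '[{"jaw": 0.03, "dx": 0, "dy": 0, "dz": 0.03, "rx": 0, "ry": 0, "rz": 0}, {"jaw": 0.03, "dx": 0, "dy": 0.015, "dz": 0.03, "rx": 0, "ry": 0, "rz": 0}, {"jaw": 0.03, "dx": 0.004, "dy": 0.04, "dz": 0, "rx": 0, "ry": 0, "rz": 0}, {"jaw": 0.03, "dx": 0.004, "dy": 0.04, "dz": 0, "rx": 0, "ry": 0, "rz": 0}, {"jaw": 0.03, "dx": 0.004, "dy": 0.04, "dz": 0, "rx": 0, "ry": 0, "rz": 0}, {"jaw": 0.03, "dx": 0.004, "dy": 0.04, "dz": 0, "rx": 0, "ry": 0, "rz": 0}, {"jaw": 0.03, "dx": 0.004, "dy": 0.04, "dz": 0, "rx": 0, "ry": 0, "rz": 0}, {"jaw": 0.03, "dx": 0.004, "dy": 0.04, "dz": 0, "rx": 0, "ry": 0, "rz": 0}]'

```text
time_s: 8.88
tool_pos: [475.3, 51.9, 79.1]
ee_rot: [[-0.996, -0.091, 0.002], [-0.091, 0.996, 0.001], [-0.002, 0.001, -1.0]]
force: [1.6, -1.2, -2.0]
opening: 38.9
grasp_force: 61.7
```

>>> jog_arm --steps '[{"jaw": 0.03, "dx": 0, "dy": 0.04, "dz": 0, "rx": 0, "ry": 0, "rz": 0}, {"jaw": 0.03, "dx": 0, "dy": 0.035, "dz": 0, "rx": 0, "ry": 0, "rz": 0}, {"jaw": 0.03, "dx": 0, "dy": 0.015, "dz": -0.01, "rx": 0, "ry": 0, "rz": 0}, {"jaw": 0.03, "dx": 0, "dy": 0, "dz": 0, "rx": 0, "ry": 0, "rz": 0}, {"jaw": 0.03, "dx": 0, "dy": 0, "dz": 0, "rx": 0, "ry": 0, "rz": 0}]'

```text
time_s: 9.3
tool_pos: [474.8, 140.3, 67.9]
ee_rot: [[-0.996, -0.094, -0.001], [-0.094, 0.996, -0.0], [0.001, -0.0, -1.0]]
force: [1.2, -1.6, -1.8]
opening: 38.7
grasp_force: 61.6
```

```bash
python3 - <<'E'
from h import *
s=telemetry.state(); print(s['tool_pos'],s['opening'],s['time_s'])
im,m=cap('wrist'); R=im[:,:,0].astype(float);G=im[:,:,1].astype(float)
mk=((R/(G+1)>1.9)&(R>70)).astype(np.uint8); mk[300:]=0
c=max(cv2.findContours(mk,0,1)[0],key=cv2.contourArea); print(cv2.boundingRect(c))
save(im,'w2.png')
E
```

```text
[474.80380433 140.34050343  67.87836288] 38.71435651826734 9.3
(323, 207, 1, 1)
```

>>> jog_arm --steps '[{"jaw": 0.03, "dx": 0.002, "dy": 0, "dz": -0.02, "rx": 0, "ry": 0, "rz": 0}, {"jaw": 0.03, "dx": 0, "dy": 0, "dz": -0.02, "rx": 0, "ry": 0, "rz": 0}, {"jaw": 0.03, "dx": 0, "dy": 0, "dz": -0.01, "rx": 0, "ry": 0, "rz": 0}, {"jaw": 0.03, "dx": 0, "dy": 0, "dz": 0, "rx": 0, "ry": 0, "rz": 0}, {"jaw": 0.03, "dx": 0, "dy": 0, "dz": -0.001, "rx": 0, "ry": 0, "rz": 0}, {"jaw": 0.055, "dx": 0, "dy": 0, "dz": 0, "rx": 0, "ry": 0, "rz": 0}, {"jaw": 0.055, "dx": 0, "dy": 0, "dz": 0, "rx": 0, "ry": 0, "rz": 0}, {"jaw": 0.055, "dx": 0, "dy": 0, "dz": 0, "rx": 0, "ry": 0, "rz": 0}]'

```text
time_s: 10.02
tool_pos: [478.1, 139.5, 17.8]
ee_rot: [[-0.996, -0.091, 0.002], [-0.091, 0.996, 0.001], [-0.002, 0.001, -1.0]]
force: [-0.5, 0.3, 0.6]
opening: 55.2
grasp_force: 0.0
```

>>> jog_arm --steps '[{"jaw": 0.055, "dx": 0, "dy": 0, "dz": 0.03, "rx": 0, "ry": 0, "rz": 0}, {"jaw": 0.055, "dx": 0, "dy": 0, "dz": 0.04, "rx": 0, "ry": 0, "rz": 0}, {"jaw": 0.065, "dx": 0.01, "dy": -0.03, "dz": 0.02, "rx": 0, "ry": 0, "rz": 0}, {"jaw": 0.065, "dx": 0.02, "dy": -0.035, "dz": 0, "rx": 0, "ry": 0, "rz": 0}, {"jaw": 0.065, "dx": 0.02, "dy": -0.035, "dz": 0, "rx": 0, "ry": 0, "rz": 0}, {"jaw": 0.065, "dx": 0.02, "dy": -0.035, "dz": 0, "rx": 0, "ry": 0, "rz": 0}, {"jaw": 0.065, "dx": 0.02, "dy": -0.035, "dz": 0, "rx": 0, "ry": 0, "rz": 0}, {"jaw": 0.065, "dx": 0.02, "dy": -0.035, "dz": 0, "rx": 0, "ry": 0, "rz": 0}]'

```text
time_s: 10.68
tool_pos: [588.4, -67.2, 107.7]
ee_rot: [[-0.996, -0.092, 0.001], [-0.092, 0.996, 0.0], [-0.002, 0.0, -1.0]]
force: [0.2, 0.5, 0.1]
opening: 64.8
grasp_force: 0.0
```

>>> jog_arm --steps '[{"jaw": 0.065, "dx": 0.005, "dy": -0.03, "dz": 0, "rx": 0, "ry": 0, "rz": 0}, {"jaw": 0.065, "dx": 0, "dy": -0.025, "dz": 0, "rx": 0, "ry": 0, "rz": 0}, {"jaw": 0.065, "dx": 0, "dy": 0, "dz": 0, "rx": 0, "ry": 0, "rz": 0}, {"jaw": 0.065, "dx": 0, "dy": 0, "dz": 0, "rx": 0, "ry": 0, "rz": 0}]'

```text
time_s: 11.02
tool_pos: [592.2, -123.2, 107.3]
ee_rot: [[-0.996, -0.087, 0.0], [-0.087, 0.996, -0.001], [-0.0, -0.001, -1.0]]
force: [-0.3, 1.1, -0.7]
opening: 64.7
grasp_force: 0.0
```

```bash
python3 - <<'E'
from h import *
print(telemetry.state()['tool_pos'])
im,m=cap('top'); print(*tiles(im,m,44),sep='\n')
E
```

```text
[ 592.1509088  -123.22000326  107.31245297]
(array([ 436.3, -328.2]), array([39.3, 99.2]), np.float32(7.9))
(array([467.3, 208.8]), array([37.1, 97.8]), np.float32(5.2))
(array([475.1, 137.9]), array([37.8, 97.3]), np.float32(5.5))
(array([ 573.7, -231.2]), array([38.4, 99.5]), np.float32(7.2))
(array([ 573.5, -330.3]), array([38.7, 99.8]), np.float32(4.2))
```

Good: two tiles are in the channel. Now I grasp the third at (592,-120.6).

>>> jog_arm --steps '[{"jaw": 0.065, "dx": 0, "dy": 0.002, "dz": -0.035, "rx": 0, "ry": 0, "rz": 0}, {"jaw": 0.065, "dx": 0, "dy": 0, "dz": -0.035, "rx": 0, "ry": 0, "rz": 0}, {"jaw": 0.065, "dx": 0, "dy": 0, "dz": -0.018, "rx": 0, "ry": 0, "rz": 0}, {"jaw": 0.065, "dx": 0, "dy": 0, "dz": 0, "rx": 0, "ry": 0, "rz": 0}, {"jaw": 0.03, "dx": 0, "dy": 0, "dz": 0, "rx": 0, "ry": 0, "rz": 0}, {"jaw": 0.03, "dx": 0, "dy": 0, "dz": 0, "rx": 0, "ry": 0, "rz": 0}, {"jaw": 0.03, "dx": 0, "dy": 0, "dz": 0, "rx": 0, "ry": 0, "rz": 0}, {"jaw": 0.03, "dx": 0, "dy": 0, "dz": 0, "rx": 0, "ry": 0, "rz": 0}]'

```text
time_s: 11.73
tool_pos: [594.0, -118.7, 21.1]
ee_rot: [[-0.996, -0.092, 0.004], [-0.092, 0.996, -0.0], [-0.004, -0.001, -1.0]]
force: [-0.3, 0.7, 6.0]
opening: 39.3
grasp_force: 60.8
```

>>> jog_arm --steps '[{"jaw": 0.03, "dx": 0, "dy": 0, "dz": 0.03, "rx": 0, "ry": 0, "rz": 0}, {"jaw": 0.03, "dx": -0.01, "dy": 0.01, "dz": 0.03, "rx": 0, "ry": 0, "rz": 0}, {"jaw": 0.03, "dx": -0.019, "dy": 0.033, "dz": 0, "rx": 0, "ry": 0, "rz": 0}, {"jaw": 0.03, "dx": -0.019, "dy": 0.033, "dz": 0, "rx": 0, "ry": 0, "rz": 0}, {"jaw": 0.03, "dx": -0.019, "dy": 0.033, "dz": 0, "rx": 0, "ry": 0, "rz": 0}, {"jaw": 0.03, "dx": -0.019, "dy": 0.033, "dz": 0, "rx": 0, "ry": 0, "rz": 0}, {"jaw": 0.03, "dx": -0.019, "dy": 0.033, "dz": 0, "rx": 0, "ry": 0, "rz": 0}, {"jaw": 0.03, "dx": -0.007, "dy": 0.017, "dz": 0, "rx": 0, "ry": 0, "rz": 0}]'

```text
time_s: 12.4
tool_pos: [477.5, 77.9, 79.1]
ee_rot: [[-0.995, -0.096, -0.001], [-0.096, 0.995, 0.002], [0.001, 0.002, -1.0]]
force: [0.7, 0.5, -2.9]
opening: 39.2
grasp_force: 65.1
```

>>> jog_arm --steps '[{"jaw": 0.03, "dx": 0, "dy": 0, "dz": -0.015, "rx": 0, "ry": 0, "rz": 0}, {"jaw": 0.03, "dx": 0, "dy": 0, "dz": 0, "rx": 0, "ry": 0, "rz": 0}, {"jaw": 0.03, "dx": 0, "dy": 0, "dz": 0, "rx": 0, "ry": 0, "rz": 0}]'

```text
time_s: 12.65
tool_pos: [480.0, 73.0, 64.0]
ee_rot: [[-0.996, -0.091, -0.001], [-0.091, 0.996, -0.0], [0.001, -0.0, -1.0]]
force: [-0.2, -0.1, -1.3]
opening: 39.0
grasp_force: 64.9
```

>>> jog_arm --steps '[{"jaw": 0.03, "dx": 0.002, "dy": 0, "dz": -0.02, "rx": 0, "ry": 0, "rz": 0}, {"jaw": 0.03, "dx": 0, "dy": 0, "dz": -0.02, "rx": 0, "ry": 0, "rz": 0}, {"jaw": 0.03, "dx": 0, "dy": 0, "dz": -0.005, "rx": 0, "ry": 0, "rz": 0}, {"jaw": 0.03, "dx": 0, "dy": 0, "dz": -0.001, "rx": 0, "ry": 0, "rz": 0}, {"jaw": 0.03, "dx": 0, "dy": 0, "dz": -0.001, "rx": 0, "ry": 0, "rz": 0}, {"jaw": 0.055, "dx": 0, "dy": 0, "dz": 0, "rx": 0, "ry": 0, "rz": 0}, {"jaw": 0.055, "dx": 0, "dy": 0, "dz": 0, "rx": 0, "ry": 0, "rz": 0}, {"jaw": 0.055, "dx": 0, "dy": 0, "dz": 0, "rx": 0, "ry": 0, "rz": 0}]'

```text
time_s: 13.32
tool_pos: [483.2, 73.4, 17.8]
ee_rot: [[-0.996, -0.091, 0.002], [-0.091, 0.996, 0.001], [-0.002, 0.0, -1.0]]
force: [0.4, 1.0, -0.3]
opening: 55.0
grasp_force: 0.0
```

>>> jog_arm --steps '[{"jaw": 0.055, "dx": 0, "dy": 0, "dz": 0.03, "rx": 0, "ry": 0, "rz": 0}, {"jaw": 0.055, "dx": 0, "dy": 0, "dz": 0.035, "rx": 0, "ry": 0, "rz": 0}, {"jaw": 0, "dx": 0.003, "dy": -0.03, "dz": 0, "rx": 0, "ry": 0, "rz": 0}, {"jaw": 0, "dx": 0.003, "dy": -0.03, "dz": 0, "rx": 0, "ry": 0, "rz": 0}, {"jaw": 0, "dx": 0, "dy": 0, "dz": 0, "rx": 0, "ry": 0, "rz": 0}, {"jaw": 0, "dx": 0, "dy": 0, "dz": 0, "rx": 0, "ry": 0, "rz": 0}]'

```text
time_s: 13.82
tool_pos: [488.8, 11.4, 82.6]
ee_rot: [[-0.996, -0.087, 0.002], [-0.087, 0.996, 0.0], [-0.002, -0.0, -1.0]]
force: [0.4, 0.8, -0.4]
opening: 6.9
grasp_force: 0.0
```

```bash
python3 - <<'E'
from h import *
print(telemetry.state()['tool_pos'])
im,m=cap('top'); print(*tiles(im,m,44),sep='\n')
E
```

```text
[488.83113629  11.40155061  82.64692194]
(array([ 436.9, -328.4]), array([ 39.7, 100. ]), np.float32(7.9))
(array([467.6, 208.8]), array([37.1, 97.8]), np.float32(5.5))
(array([ 573.8, -330.2]), array([ 38.5, 100.5]), np.float32(4.2))
(array([ 574.5, -231.3]), array([ 38.9, 100.3]), np.float32(7.2))
```

>>> jog_arm --steps '[{"jaw": 0, "dx": -0.002, "dy": 0, "dz": -0.035, "rx": 0, "ry": 0, "rz": 0}, {"jaw": 0, "dx": 0, "dy": 0, "dz": -0.025, "rx": 0, "ry": 0, "rz": 0}, {"jaw": 0, "dx": 0, "dy": 0, "dz": 0, "rx": 0, "ry": 0, "rz": 0}, {"jaw": 0, "dx": -0.0014, "dy": 0.015, "dz": 0, "rx": 0, "ry": 0, "rz": 0}, {"jaw": 0, "dx": -0.0014, "dy": 0.015, "dz": 0, "rx": 0, "ry": 0, "rz": 0}, {"jaw": 0, "dx": -0.0014, "dy": 0.015, "dz": 0, "rx": 0, "ry": 0, "rz": 0}, {"jaw": 0, "dx": -0.0014, "dy": 0.015, "dz": 0, "rx": 0, "ry": 0, "rz": 0}, {"jaw": 0, "dx": -0.0014, "dy": 0.015, "dz": 0, "rx": 0, "ry": 0, "rz": 0}]'

```text
time_s: 14.53
tool_pos: [479.8, 88.9, 23.0]
ee_rot: [[-0.996, -0.091, 0.001], [-0.091, 0.996, -0.001], [-0.001, -0.001, -1.0]]
force: [-0.1, -3.9, -0.0]
opening: 0.1
grasp_force: 1.6
```

>>> jog_arm --steps '[{"jaw": 0, "dx": -0.0014, "dy": 0.015, "dz": 0, "rx": 0, "ry": 0, "rz": 0}, {"jaw": 0, "dx": -0.0014, "dy": 0.015, "dz": 0, "rx": 0, "ry": 0, "rz": 0}, {"jaw": 0, "dx": -0.0014, "dy": 0.015, "dz": 0, "rx": 0, "ry": 0, "rz": 0}, {"jaw": 0, "dx": -0.001, "dy": 0.01, "dz": 0, "rx": 0, "ry": 0, "rz": 0}, {"jaw": 0, "dx": -0.001, "dy": 0.01, "dz": 0, "rx": 0, "ry": 0, "rz": 0}, {"jaw": 0, "dx": -0.001, "dy": 0.01, "dz": 0, "rx": 0, "ry": 0, "rz": 0}]'

```text
time_s: 15.03
tool_pos: [472.9, 162.6, 23.0]
ee_rot: [[-0.996, -0.09, 0.001], [-0.09, 0.996, -0.001], [-0.001, -0.002, -1.0]]
force: [0.5, -7.5, 4.3]
opening: 0.0
grasp_force: 4.0
```

```bash
python3 - <<'E'
from h import *
s=telemetry.state(); print(s['tool_pos'],s['force'])
im,m=cap('top'); print(*tiles(im,m,44),sep='\n')
save(np.hstack([cv2.resize(x,None,fx=2.1,fy=2.1,interpolation=cv2.INTER_CUBIC) for x in(im[170:310,90:280],cap('side')[0][100:240,130:320])]),'push1.png')
E
```

```text
[472.92138983 162.60272596  22.97037915] [ 0.52689958 -7.54674079  4.34783262]
(array([ 436.4, -328.4]), array([39.7, 99.1]), np.float32(7.9))
(array([ 574. , -231.2]), array([39. , 98.8]), np.float32(8.0))
(array([ 573.3, -330.2]), array([38.8, 99.8]), np.float32(4.9))
```

View pics/push1.png

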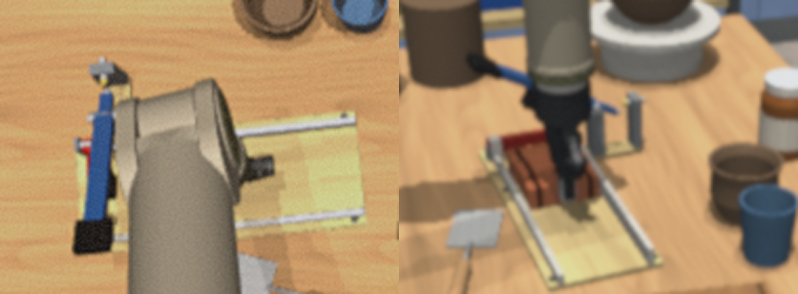

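>>> jog_arm --steps '[{"jaw": 0, "dx": -0.001, "dy": 0.01, "dz": 0, "rx": 0, "ry": 0, "rz": 0}, {"jaw": 0, "dx": -0.001, "dy": 0.01, "dz": 0, "rx": 0, "ry": 0, "rz": 0}, {"jaw": 0, "dx": -0.0005, "dy": 0.005, "dz": 0, "rx": 0, "ry": 0, "rz": 0}, {"jaw": 0, "dx": -0.0003, "dy": 0.003, "dz": 0, "rx": 0, "ry": 0, "rz": 0}, {"jaw": 0, "dx": 0, "dy": 0, "dz": 0, "rx": 0, "ry": 0, "rz": 0}]'

```text
time_s: 15.55
tool_pos: [470.0, 190.5, 22.6]
ee_rot: [[-0.996, -0.09, 0.001], [-0.09, 0.996, -0.001], [-0.001, -0.001, -1.0]]
force: [1.5, -4.1, 3.7]
opening: 0.1
grasp_force: 2.1
```

>>> jog_arm --steps '[{"jaw": 0, "dx": -0.0003, "dy": 0.003, "dz": 0, "rx": 0, "ry": 0, "rz": 0}, {"jaw": 0, "dx": -0.0003, "dy": 0.003, "dz": 0, "rx": 0, "ry": 0, "rz": 0}, {"jaw": 0, "dx": 0, "dy": 0, "dz": 0, "rx": 0, "ry": 0, "rz": 0}]'

```text
time_s: 15.8
tool_pos: [469.6, 195.9, 22.6]
ee_rot: [[-0.996, -0.089, 0.001], [-0.089, 0.996, -0.001], [-0.001, -0.001, -1.0]]
force: [0.9, -5.2, 4.4]
opening: -0.4
grasp_force: 3.2
```

>>> jog_arm --steps '[{"jaw": 0, "dx": -0.0003, "dy": 0.003, "dz": 0, "rx": 0, "ry": 0, "rz": 0}, {"jaw": 0, "dx": -0.0002, "dy": 0.002, "dz": 0, "rx": 0, "ry": 0, "rz": 0}, {"jaw": 0, "dx": 0, "dy": 0, "dz": 0, "rx": 0, "ry": 0, "rz": 0}]'

```text
time_s: 16.05
tool_pos: [469.1, 200.7, 22.6]
ee_rot: [[-0.996, -0.089, 0.001], [-0.089, 0.996, -0.001], [-0.001, -0.001, -1.0]]
force: [1.0, -6.0, 5.4]
opening: -0.2
grasp_force: 3.5
```

>>> jog_arm --steps '[{"jaw": 0, "dx": -0.0003, "dy": 0.002, "dz": 0, "rx": 0, "ry": 0, "rz": 0}, {"jaw": 0, "dx": 0, "dy": 0, "dz": 0, "rx": 0, "ry": 0, "rz": 0}]'

```text
time_s: 16.22
tool_pos: [469.1, 201.0, 22.6]
ee_rot: [[-0.996, -0.088, 0.001], [-0.088, 0.996, -0.003], [-0.001, -0.003, -1.0]]
force: [1.6, -12.5, 6.3]
opening: 0.1
grasp_force: 6.2
```

>>> jog_arm --steps '[{"jaw": 0, "dx": -0.0003, "dy": 0.002, "dz": 0, "rx": 0, "ry": 0, "rz": 0}, {"jaw": 0, "dx": 0, "dy": 0, "dz": 0, "rx": 0, "ry": 0, "rz": 0}]'

```text
time_s: 16.38
tool_pos: [469.1, 201.2, 22.6]
ee_rot: [[-0.996, -0.086, 0.001], [-0.086, 0.996, -0.005], [-0.0, -0.005, -1.0]]
force: [1.6, -17.3, 8.8]
opening: 0.1
grasp_force: 8.8
```

>>> jog_arm --steps '[{"jaw": 0, "dx": 0.001, "dy": -0.015, "dz": 0, "rx": 0, "ry": 0, "rz": 0}, {"jaw": 0, "dx": 0.001, "dy": -0.015, "dz": 0.02, "rx": 0, "ry": 0, "rz": 0}, {"jaw": 0.065, "dx": 0.004, "dy": -0.015, "dz": 0.03, "rx": 0, "ry": 0, "rz": 0}, {"jaw": 0.065, "dx": 0.01, "dy": -0.02, "dz": 0.03, "rx": 0, "ry": 0, "rz": 0}, {"jaw": 0.065, "dx": 0.01, "dy": -0.038, "dz": 0, "rx": 0, "ry": 0, "rz": 0}, {"jaw": 0.065, "dx": 0.01, "dy": -0.038, "dz": 0, "rx": 0, "ry": 0, "rz": 0}, {"jaw": 0.065, "dx": 0.01, "dy": -0.038, "dz": 0, "rx": 0, "ry": 0, "rz": 0}, {"jaw": 0.065, "dx": 0.01, "dy": -0.038, "dz": 0, "rx": 0, "ry": 0, "rz": 0}]'

```text
time_s: 17.05
tool_pos: [524.0, -11.8, 102.7]
ee_rot: [[-0.996, -0.092, 0.001], [-0.092, 0.996, 0.001], [-0.001, 0.001, -1.0]]
force: [0.4, 0.3, -0.1]
opening: 65.3
grasp_force: 0.0
```

>>> jog_arm --steps '[{"jaw": 0.065, "dx": 0.01, "dy": -0.038, "dz": 0, "rx": 0, "ry": 0, "rz": 0}, {"jaw": 0.065, "dx": 0.01, "dy": -0.038, "dz": 0, "rx": 0, "ry": 0, "rz": 0}, {"jaw": 0.065, "dx": 0.01, "dy": -0.038, "dz": 0, "rx": 0, "ry": 0, "rz": 0.015}, {"jaw": 0.065, "dx": 0.01, "dy": -0.038, "dz": 0, "rx": 0, "ry": 0, "rz": 0.015}, {"jaw": 0.065, "dx": 0.009, "dy": -0.035, "dz": 0, "rx": 0, "ry": 0, "rz": 0.01}, {"jaw": 0.065, "dx": 0, "dy": 0, "dz": 0, "rx": 0, "ry": 0, "rz": 0}, {"jaw": 0.065, "dx": 0, "dy": 0, "dz": 0, "rx": 0, "ry": 0, "rz": 0}]'

```text
time_s: 17.63
tool_pos: [572.2, -200.8, 102.0]
ee_rot: [[-0.992, -0.126, -0.0], [-0.126, 0.992, -0.001], [0.0, -0.001, -1.0]]
force: [0.4, 0.3, -0.4]
opening: 65.3
grasp_force: 0.0
```

```bash
python3 - <<'E'
from h import *
print(telemetry.state()['tool_pos'])
im,m=cap('top'); print(*tiles(im,m,44),sep='\n')
E
```

```text
[ 572.19342252 -200.80814388  102.04624535]
(array([ 436.4, -328.2]), array([39.3, 98.9]), np.float32(7.0))
(array([463.2, 267.2]), array([ 97.2, 105.3]), np.float32(-86.0))
(array([ 573.7, -330.2]), array([ 38.8, 100.6]), np.float32(4.9))
```

>>> jog_arm --steps '[{"jaw": 0.065, "dx": 0.002, "dy": -0.03, "dz": 0, "rx": 0, "ry": 0, "rz": 0}, {"jaw": 0.065, "dx": 0, "dy": 0, "dz": -0.035, "rx": 0, "ry": 0, "rz": 0}, {"jaw": 0.065, "dx": 0, "dy": 0, "dz": -0.03, "rx": 0, "ry": 0, "rz": 0}, {"jaw": 0.065, "dx": 0, "dy": 0, "dz": -0.017, "rx": 0, "ry": 0, "rz": 0}, {"jaw": 0.065, "dx": 0, "dy": 0, "dz": 0, "rx": 0, "ry": 0, "rz": 0}, {"jaw": 0.03, "dx": 0, "dy": 0, "dz": 0, "rx": 0, "ry": 0, "rz": 0}, {"jaw": 0.03, "dx": 0, "dy": 0, "dz": 0, "rx": 0, "ry": 0, "rz": 0}, {"jaw": 0.03, "dx": 0, "dy": 0, "dz": 0, "rx": 0, "ry": 0, "rz": 0}]'

```text
time_s: 18.35
tool_pos: [576.2, -227.8, 22.2]
ee_rot: [[-0.991, -0.132, 0.003], [-0.132, 0.991, -0.001], [-0.003, -0.001, -1.0]]
force: [-0.4, 0.5, -1.2]
opening: 38.6
grasp_force: 61.4
```

>>> jog_arm --steps '[{"jaw": 0.03, "dx": 0, "dy": 0, "dz": 0, "rx": 0, "ry": 0, "rz": 0}]'

```text
time_s: 18.43
tool_pos: [576.1, -227.7, 22.0]
ee_rot: [[-0.991, -0.132, 0.003], [-0.132, 0.991, -0.001], [-0.003, -0.001, -1.0]]
force: [-1.2, 1.5, 5.5]
opening: 39.3
grasp_force: 62.4
```

>>> jog_arm --steps '[{"jaw": 0.03, "dx": 0, "dy": 0, "dz": 0.03, "rx": 0, "ry": 0, "rz": 0}, {"jaw": 0.03, "dx": -0.005, "dy": 0.02, "dz": 0.03, "rx": 0, "ry": 0, "rz": -0.01}, {"jaw": 0.03, "dx": -0.0105, "dy": 0.039, "dz": 0, "rx": 0, "ry": 0, "rz": -0.01}, {"jaw": 0.03, "dx": -0.0105, "dy": 0.039, "dz": 0, "rx": 0, "ry": 0, "rz": -0.01}, {"jaw": 0.03, "dx": -0.0105, "dy": 0.039, "dz": 0, "rx": 0, "ry": 0, "rz": -0.01}, {"jaw": 0.03, "dx": -0.0105, "dy": 0.039, "dz": 0, "rx": 0, "ry": 0, "rz": 0}, {"jaw": 0.03, "dx": -0.0105, "dy": 0.039, "dz": 0, "rx": 0, "ry": 0, "rz": 0}, {"jaw": 0.03, "dx": -0.0105, "dy": 0.039, "dz": 0, "rx": 0, "ry": 0, "rz": 0}]'

```text
time_s: 19.1
tool_pos: [506.0, 28.3, 80.6]
ee_rot: [[-0.996, -0.091, 0.001], [-0.091, 0.996, 0.001], [-0.001, 0.001, -1.0]]
force: [0.4, -0.4, -1.3]
opening: 38.7
grasp_force: 61.6
```

>>> jog_arm --steps '[{"jaw": 0.03, "dx": -0.0105, "dy": 0.039, "dz": 0, "rx": 0, "ry": 0, "rz": 0}, {"jaw": 0.03, "dx": -0.0105, "dy": 0.039, "dz": 0, "rx": 0, "ry": 0, "rz": 0}, {"jaw": 0.03, "dx": -0.0105, "dy": 0.039, "dz": 0, "rx": 0, "ry": 0, "rz": 0}, {"jaw": 0.03, "dx": -0.003, "dy": 0.022, "dz": 0, "rx": 0, "ry": 0, "rz": 0}, {"jaw": 0.03, "dx": 0, "dy": 0, "dz": 0, "rx": 0, "ry": 0, "rz": 0}, {"jaw": 0.03, "dx": 0, "dy": 0, "dz": 0, "rx": 0, "ry": 0, "rz": 0}]'

```text
time_s: 19.6
tool_pos: [471.8, 167.2, 80.4]
ee_rot: [[-0.995, -0.095, 0.001], [-0.095, 0.995, 0.001], [-0.001, 0.001, -1.0]]
force: [1.0, -0.8, -1.3]
opening: 38.8
grasp_force: 61.5
```

>>> jog_arm --steps '[{"jaw": 0.03, "dx": 0.0025, "dy": -0.003, "dz": -0.03, "rx": 0, "ry": 0, "rz": 0}, {"jaw": 0.03, "dx": 0, "dy": 0, "dz": -0.02, "rx": 0, "ry": 0, "rz": 0}, {"jaw": 0.03, "dx": 0, "dy": 0, "dz": -0.01, "rx": 0, "ry": 0, "rz": 0}, {"jaw": 0.03, "dx": 0, "dy": 0, "dz": -0.002, "rx": 0, "ry": 0, "rz": 0}, {"jaw": 0.03, "dx": 0, "dy": 0, "dz": 0, "rx": 0, "ry": 0, "rz": 0}, {"jaw": 0.055, "dx": 0, "dy": 0, "dz": 0, "rx": 0, "ry": 0, "rz": 0}, {"jaw": 0.055, "dx": 0, "dy": 0, "dz": 0, "rx": 0, "ry": 0, "rz": 0}, {"jaw": 0.055, "dx": 0, "dy": 0, "dz": 0, "rx": 0, "ry": 0, "rz": 0}]'

```text
time_s: 20.27
tool_pos: [475.4, 162.1, 18.4]
ee_rot: [[-0.996, -0.09, 0.001], [-0.09, 0.996, 0.0], [-0.001, 0.0, -1.0]]
force: [-1.3, -0.4, 1.0]
opening: 55.0
grasp_force: 0.0
```

>>> jog_arm --steps '[{"jaw": 0.055, "dx": 0, "dy": 0, "dz": 0.03, "rx": 0, "ry": 0, "rz": 0}, {"jaw": 0.055, "dx": 0, "dy": 0, "dz": 0.04, "rx": 0, "ry": 0, "rz": 0}, {"jaw": 0.065, "dx": 0, "dy": -0.03, "dz": 0.02, "rx": 0, "ry": 0, "rz": 0}, {"jaw": 0.065, "dx": -0.002, "dy": -0.04, "dz": 0, "rx": 0, "ry": 0, "rz": 0}, {"jaw": 0.065, "dx": -0.003, "dy": -0.04, "dz": 0, "rx": 0, "ry": 0, "rz": 0}, {"jaw": 0.065, "dx": -0.003, "dy": -0.04, "dz": 0, "rx": 0, "ry": 0, "rz": 0}, {"jaw": 0.065, "dx": -0.003, "dy": -0.04, "dz": 0, "rx": 0, "ry": 0, "rz": 0}, {"jaw": 0.065, "dx": -0.003, "dy": -0.04, "dz": 0, "rx": 0, "ry": 0, "rz": 0}]'

```text
time_s: 20.93
tool_pos: [460.5, -69.5, 108.5]
ee_rot: [[-0.996, -0.091, 0.002], [-0.091, 0.996, 0.001], [-0.002, 0.0, -1.0]]
force: [1.1, 0.8, 0.3]
opening: 64.8
grasp_force: 0.0
```

>>> jog_arm --steps '[{"jaw": 0.065, "dx": -0.003, "dy": -0.04, "dz": 0, "rx": 0, "ry": 0, "rz": 0}, {"jaw": 0.065, "dx": -0.003, "dy": -0.04, "dz": 0, "rx": 0, "ry": 0, "rz": 0}, {"jaw": 0.065, "dx": -0.003, "dy": -0.04, "dz": 0, "rx": 0, "ry": 0, "rz": 0.01}, {"jaw": 0.065, "dx": -0.003, "dy": -0.04, "dz": 0, "rx": 0, "ry": 0, "rz": 0.01}, {"jaw": 0.065, "dx": -0.003, "dy": -0.04, "dz": 0, "rx": 0, "ry": 0, "rz": 0.01}, {"jaw": 0.065, "dx": -0.003, "dy": -0.038, "dz": 0, "rx": 0, "ry": 0, "rz": 0}, {"jaw": 0.065, "dx": 0, "dy": 0, "dz": 0, "rx": 0, "ry": 0, "rz": 0}, {"jaw": 0.065, "dx": 0, "dy": 0, "dz": 0, "rx": 0, "ry": 0, "rz": 0}]'

```text
time_s: 21.6
tool_pos: [441.3, -309.1, 108.2]
ee_rot: [[-0.993, -0.115, -0.0], [-0.115, 0.993, -0.002], [0.0, -0.002, -1.0]]
force: [0.7, 0.4, 1.3]
opening: 65.0
grasp_force: 0.0
```

```bash
python3 - <<'E'
from h import *
print(telemetry.state()['tool_pos'])
im,m=cap('top'); print(*tiles(im,m,44),sep='\n')
E
```

```text
[ 441.28952428 -309.05623651  108.1647718 ]
(array([462.9, 267.4]), array([ 97.5, 105.8]), np.float32(-85.3))
(array([472.7, 160.1]), array([37.9, 96.7]), np.float32(5.0))
(array([ 574.8, -330.1]), array([39. , 99.1]), np.float32(3.9))
```

>>> jog_arm --steps '[{"jaw": 0.065, "dx": -0.004, "dy": -0.02, "dz": 0, "rx": 0, "ry": 0, "rz": 0}, {"jaw": 0.065, "dx": 0, "dy": 0, "dz": -0.035, "rx": 0, "ry": 0, "rz": 0}, {"jaw": 0.065, "dx": 0, "dy": 0, "dz": -0.035, "rx": 0, "ry": 0, "rz": 0}, {"jaw": 0.065, "dx": 0, "dy": 0, "dz": -0.017, "rx": 0, "ry": 0, "rz": 0}, {"jaw": 0.065, "dx": 0, "dy": 0, "dz": 0, "rx": 0, "ry": 0, "rz": 0}, {"jaw": 0.03, "dx": 0, "dy": 0, "dz": 0, "rx": 0, "ry": 0, "rz": 0}, {"jaw": 0.03, "dx": 0, "dy": 0, "dz": 0, "rx": 0, "ry": 0, "rz": 0}, {"jaw": 0.03, "dx": 0, "dy": 0, "dz": 0, "rx": 0, "ry": 0, "rz": 0}]'

```text
time_s: 22.32
tool_pos: [440.2, -326.2, 23.0]
ee_rot: [[-0.993, -0.122, 0.003], [-0.122, 0.993, -0.002], [-0.003, -0.002, -1.0]]
force: [0.3, 0.5, -1.9]
opening: 38.9
grasp_force: 61.2
```

>>> jog_arm --steps '[{"jaw": 0.03, "dx": 0, "dy": 0, "dz": 0, "rx": 0, "ry": 0, "rz": 0}]'

```text
time_s: 22.4
tool_pos: [440.2, -326.1, 22.8]
ee_rot: [[-0.993, -0.122, 0.003], [-0.122, 0.993, -0.001], [-0.003, -0.002, -1.0]]
force: [-0.1, 1.3, 7.6]
opening: 39.0
grasp_force: 62.6
```

>>> jog_arm --steps '[{"jaw": 0.03, "dx": 0, "dy": 0, "dz": 0.03, "rx": 0, "ry": 0, "rz": 0}, {"jaw": 0.03, "dx": 0.002, "dy": 0.02, "dz": 0.03, "rx": 0, "ry": 0, "rz": -0.01}, {"jaw": 0.03, "dx": 0.004, "dy": 0.04, "dz": 0, "rx": 0, "ry": 0, "rz": -0.01}, {"jaw": 0.03, "dx": 0.004, "dy": 0.04, "dz": 0, "rx": 0, "ry": 0, "rz": -0.01}, {"jaw": 0.03, "dx": 0.004, "dy": 0.04, "dz": 0, "rx": 0, "ry": 0, "rz": 0}, {"jaw": 0.03, "dx": 0.004, "dy": 0.04, "dz": 0, "rx": 0, "ry": 0, "rz": 0}, {"jaw": 0.03, "dx": 0.004, "dy": 0.04, "dz": 0, "rx": 0, "ry": 0, "rz": 0}, {"jaw": 0.03, "dx": 0.004, "dy": 0.04, "dz": 0, "rx": 0, "ry": 0, "rz": 0}]'

```text
time_s: 23.07
tool_pos: [464.7, -63.6, 81.7]
ee_rot: [[-0.996, -0.091, 0.002], [-0.091, 0.996, 0.001], [-0.002, 0.001, -1.0]]
force: [0.8, 0.3, -2.2]
opening: 39.0
grasp_force: 61.6
```

>>> jog_arm --steps '[{"jaw": 0.03, "dx": 0.004, "dy": 0.04, "dz": 0, "rx": 0, "ry": 0, "rz": 0}, {"jaw": 0.03, "dx": 0.004, "dy": 0.04, "dz": 0, "rx": 0, "ry": 0, "rz": 0}, {"jaw": 0.03, "dx": 0.004, "dy": 0.04, "dz": 0, "rx": 0, "ry": 0, "rz": 0}, {"jaw": 0.03, "dx": 0.004, "dy": 0.035, "dz": 0, "rx": 0, "ry": 0, "rz": 0}, {"jaw": 0.03, "dx": 0, "dy": 0.01, "dz": 0, "rx": 0, "ry": 0, "rz": 0}, {"jaw": 0.03, "dx": 0, "dy": 0, "dz": 0, "rx": 0, "ry": 0, "rz": 0}, {"jaw": 0.03, "dx": 0, "dy": 0, "dz": 0, "rx": 0, "ry": 0, "rz": 0}]'

```text
time_s: 23.65
tool_pos: [480.6, 99.6, 81.2]
ee_rot: [[-0.996, -0.093, 0.0], [-0.093, 0.996, -0.0], [-0.0, -0.0, -1.0]]
force: [0.6, -1.4, -3.3]
opening: 38.7
grasp_force: 61.5
```

>>> jog_arm --steps '[{"jaw": 0.03, "dx": 0.0015, "dy": -0.002, "dz": -0.03, "rx": 0, "ry": 0, "rz": 0}, {"jaw": 0.03, "dx": 0, "dy": 0, "dz": -0.02, "rx": 0, "ry": 0, "rz": 0}, {"jaw": 0.03, "dx": 0, "dy": 0, "dz": -0.01, "rx": 0, "ry": 0, "rz": 0}, {"jaw": 0.03, "dx": 0, "dy": 0, "dz": -0.002, "rx": 0, "ry": 0, "rz": 0}, {"jaw": 0.03, "dx": 0, "dy": 0, "dz": 0, "rx": 0, "ry": 0, "rz": 0}, {"jaw": 0.055, "dx": 0, "dy": 0, "dz": 0, "rx": 0, "ry": 0, "rz": 0}, {"jaw": 0.055, "dx": 0, "dy": 0, "dz": 0, "rx": 0, "ry": 0, "rz": 0}, {"jaw": 0.055, "dx": 0, "dy": 0, "dz": 0, "rx": 0, "ry": 0, "rz": 0}]'

```text
time_s: 24.32
tool_pos: [482.8, 96.9, 19.4]
ee_rot: [[-0.996, -0.09, 0.001], [-0.09, 0.996, 0.0], [-0.001, 0.0, -1.0]]
force: [0.5, 0.5, -0.6]
opening: 55.2
grasp_force: 0.0
```

>>> jog_arm --steps '[{"jaw": 0.055, "dx": 0, "dy": 0, "dz": 0.03, "rx": 0, "ry": 0, "rz": 0}, {"jaw": 0.055, "dx": 0, "dy": 0, "dz": 0.04, "rx": 0, "ry": 0, "rz": 0}, {"jaw": 0.065, "dx": 0.005, "dy": -0.02, "dz": 0.02, "rx": 0, "ry": 0, "rz": 0}, {"jaw": 0.065, "dx": 0.009, "dy": -0.039, "dz": 0, "rx": 0, "ry": 0, "rz": 0}, {"jaw": 0.065, "dx": 0.009, "dy": -0.039, "dz": 0, "rx": 0, "ry": 0, "rz": 0}, {"jaw": 0.065, "dx": 0.009, "dy": -0.039, "dz": 0, "rx": 0, "ry": 0, "rz": 0}, {"jaw": 0.065, "dx": 0.009, "dy": -0.039, "dz": 0, "rx": 0, "ry": 0, "rz": 0}, {"jaw": 0.065, "dx": 0.009, "dy": -0.039, "dz": 0, "rx": 0, "ry": 0, "rz": 0}]'

```text
time_s: 24.98
tool_pos: [532.6, -119.5, 109.5]
ee_rot: [[-0.996, -0.092, 0.001], [-0.092, 0.996, 0.0], [-0.001, 0.0, -1.0]]
force: [0.4, 1.0, 0.0]
opening: 65.0
grasp_force: 0.0
```

>>> jog_arm --steps '[{"jaw": 0.065, "dx": 0.009, "dy": -0.039, "dz": 0, "rx": 0, "ry": 0, "rz": 0}, {"jaw": 0.065, "dx": 0.009, "dy": -0.039, "dz": 0, "rx": 0, "ry": 0, "rz": 0}, {"jaw": 0.065, "dx": 0.009, "dy": -0.039, "dz": 0, "rx": 0, "ry": 0, "rz": 0}, {"jaw": 0.065, "dx": 0.009, "dy": -0.039, "dz": 0, "rx": 0, "ry": 0, "rz": 0}, {"jaw": 0.065, "dx": 0.008, "dy": -0.039, "dz": 0, "rx": 0, "ry": 0, "rz": 0}, {"jaw": 0.065, "dx": 0, "dy": -0.01, "dz": 0, "rx": 0, "ry": 0, "rz": 0}, {"jaw": 0.065, "dx": 0, "dy": 0, "dz": 0, "rx": 0, "ry": 0, "rz": 0}, {"jaw": 0.065, "dx": 0, "dy": 0, "dz": 0, "rx": 0, "ry": 0, "rz": 0}]'

```text
time_s: 25.65
tool_pos: [575.7, -323.6, 108.7]
ee_rot: [[-0.996, -0.089, -0.0], [-0.089, 0.996, -0.0], [0.0, -0.0, -1.0]]
force: [0.2, 1.5, 0.4]
opening: 65.5
grasp_force: 0.0
```

```bash
python3 - <<'E'
from h import *
print(telemetry.state()['tool_pos'])
im,m=cap('top'); print(*tiles(im,m,44),sep='\n')
E
```

```text
[ 575.6919884  -323.64146707  108.73416168]
(array([463.4, 267.2]), array([ 97.6, 105.4]), np.float32(-86.0))
(array([472.4, 160.2]), array([38.1, 97.3]), np.float32(5.0))
(array([477.7,  94.7]), array([37.9, 98.1]), np.float32(5.6))
```

Five are in the jig. Last tile: (574,-330.2).

>>> jog_arm --steps '[{"jaw": 0.065, "dx": -0.002, "dy": -0.0065, "dz": -0.035, "rx": 0, "ry": 0, "rz": 0}, {"jaw": 0.065, "dx": 0, "dy": 0, "dz": -0.035, "rx": 0, "ry": 0, "rz": 0}, {"jaw": 0.065, "dx": 0, "dy": 0, "dz": -0.018, "rx": 0, "ry": 0, "rz": 0}, {"jaw": 0.065, "dx": 0, "dy": 0, "dz": 0, "rx": 0, "ry": 0, "rz": 0}, {"jaw": 0.03, "dx": 0, "dy": 0, "dz": 0, "rx": 0, "ry": 0, "rz": 0}, {"jaw": 0.03, "dx": 0, "dy": 0, "dz": 0, "rx": 0, "ry": 0, "rz": 0}, {"jaw": 0.03, "dx": 0, "dy": 0, "dz": 0, "rx": 0, "ry": 0, "rz": 0}, {"jaw": 0.03, "dx": 0, "dy": 0, "dz": 0, "rx": 0, "ry": 0, "rz": 0}]'

```text
time_s: 26.37
tool_pos: [575.7, -329.4, 23.3]
ee_rot: [[-0.996, -0.092, 0.003], [-0.092, 0.996, -0.001], [-0.003, -0.002, -1.0]]
force: [-0.3, 1.6, 5.7]
opening: 38.9
grasp_force: 62.5
```

>>> jog_arm --steps '[{"jaw": 0.03, "dx": 0, "dy": 0, "dz": 0.03, "rx": 0, "ry": 0, "rz": 0}, {"jaw": 0.03, "dx": -0.005, "dy": 0.02, "dz": 0.03, "rx": 0, "ry": 0, "rz": 0}, {"jaw": 0.03, "dx": -0.01, "dy": 0.04, "dz": 0, "rx": 0, "ry": 0, "rz": 0}, {"jaw": 0.03, "dx": -0.01, "dy": 0.04, "dz": 0, "rx": 0, "ry": 0, "rz": 0}, {"jaw": 0.03, "dx": -0.01, "dy": 0.04, "dz": 0, "rx": 0, "ry": 0, "rz": 0}, {"jaw": 0.03, "dx": -0.01, "dy": 0.04, "dz": 0, "rx": 0, "ry": 0, "rz": 0}, {"jaw": 0.03, "dx": -0.01, "dy": 0.04, "dz": 0, "rx": 0, "ry": 0, "rz": 0}, {"jaw": 0.03, "dx": -0.01, "dy": 0.04, "dz": 0, "rx": 0, "ry": 0, "rz": 0}]'

```text
time_s: 27.03
tool_pos: [508.7, -67.3, 81.6]
ee_rot: [[-0.996, -0.091, 0.001], [-0.091, 0.996, 0.001], [-0.002, 0.001, -1.0]]
force: [1.0, 0.9, -1.8]
opening: 38.6
grasp_force: 61.6
```

>>> jog_arm --steps '[{"jaw": 0.03, "dx": -0.01, "dy": 0.04, "dz": 0, "rx": 0, "ry": 0, "rz": 0}, {"jaw": 0.03, "dx": -0.01, "dy": 0.035, "dz": 0, "rx": 0, "ry": 0, "rz": 0}, {"jaw": 0.03, "dx": -0.002, "dy": 0.015, "dz": 0, "rx": 0, "ry": 0, "rz": 0}, {"jaw": 0.03, "dx": 0, "dy": 0.002, "dz": 0, "rx": 0, "ry": 0, "rz": 0}, {"jaw": 0.03, "dx": 0, "dy": 0, "dz": 0, "rx": 0, "ry": 0, "rz": 0}, {"jaw": 0.03, "dx": 0, "dy": 0, "dz": 0, "rx": 0, "ry": 0, "rz": 0}]'

```text
time_s: 27.53
tool_pos: [487.7, 21.8, 81.4]
ee_rot: [[-0.996, -0.09, 0.001], [-0.09, 0.996, -0.0], [-0.001, -0.0, -1.0]]
force: [-0.4, 0.2, -1.6]
opening: 38.7
grasp_force: 61.6
```

>>> jog_arm --steps '[{"jaw": 0.03, "dx": -0.001, "dy": 0.009, "dz": -0.03, "rx": 0, "ry": 0, "rz": 0}, {"jaw": 0.03, "dx": 0, "dy": 0, "dz": -0.02, "rx": 0, "ry": 0, "rz": 0}, {"jaw": 0.03, "dx": 0, "dy": 0, "dz": -0.01, "rx": 0, "ry": 0, "rz": 0}, {"jaw": 0.03, "dx": 0, "dy": 0, "dz": -0.002, "rx": 0, "ry": 0, "rz": 0}, {"jaw": 0.03, "dx": 0, "dy": 0, "dz": 0, "rx": 0, "ry": 0, "rz": 0}, {"jaw": 0.052, "dx": 0, "dy": 0, "dz": 0, "rx": 0, "ry": 0, "rz": 0}, {"jaw": 0.052, "dx": 0, "dy": 0, "dz": 0, "rx": 0, "ry": 0, "rz": 0}, {"jaw": 0.052, "dx": 0, "dy": 0, "dz": 0, "rx": 0, "ry": 0, "rz": 0}]'

```text
time_s: 28.2
tool_pos: [486.8, 31.0, 19.3]
ee_rot: [[-0.996, -0.09, 0.001], [-0.09, 0.996, -0.0], [-0.001, -0.0, -1.0]]
force: [0.1, -0.6, 0.7]
opening: 51.9
grasp_force: 0.0
```

>>> jog_arm --steps '[{"jaw": 0.055, "dx": 0, "dy": 0, "dz": 0.03, "rx": 0, "ry": 0, "rz": 0}, {"jaw": 0.055, "dx": 0, "dy": 0, "dz": 0.035, "rx": 0, "ry": 0, "rz": 0}, {"jaw": 0, "dx": 0.002, "dy": -0.03, "dz": 0, "rx": 0, "ry": 0, "rz": 0}, {"jaw": 0, "dx": 0.003, "dy": -0.023, "dz": 0, "rx": 0, "ry": 0, "rz": 0}, {"jaw": 0, "dx": 0, "dy": 0, "dz": 0, "rx": 0, "ry": 0, "rz": 0}, {"jaw": 0, "dx": 0, "dy": 0, "dz": 0, "rx": 0, "ry": 0, "rz": 0}]'

```text
time_s: 28.7
tool_pos: [491.4, -22.9, 84.3]
ee_rot: [[-0.996, -0.088, 0.001], [-0.088, 0.996, -0.0], [-0.001, -0.0, -1.0]]
force: [0.1, -0.2, -0.0]
opening: 6.5
grasp_force: 0.0
```

```bash
python3 - <<'E'
from h import *
print(telemetry.state()['tool_pos'])
im,m=cap('top'); print(*tiles(im,m,44),sep='\n')
E
```

```text
[491.41008614 -22.86680834  84.29917634]
(array([463.6, 267.2]), array([ 98.3, 105.3]), np.float32(-86.3))
(array([472.8, 160.5]), array([37.6, 96.5]), np.float32(4.5))
```

>>> jog_arm --steps '[{"jaw": 0, "dx": -0.001, "dy": 0, "dz": -0.035, "rx": 0, "ry": 0, "rz": 0}, {"jaw": 0, "dx": 0, "dy": 0, "dz": -0.026, "rx": 0, "ry": 0, "rz": 0}, {"jaw": 0, "dx": 0, "dy": 0, "dz": 0, "rx": 0, "ry": 0, "rz": 0}, {"jaw": 0, "dx": -0.0014, "dy": 0.015, "dz": 0, "rx": 0, "ry": 0, "rz": 0}, {"jaw": 0, "dx": -0.0014, "dy": 0.015, "dz": 0, "rx": 0, "ry": 0, "rz": 0}, {"jaw": 0, "dx": -0.0014, "dy": 0.015, "dz": 0, "rx": 0, "ry": 0, "rz": 0}, {"jaw": 0, "dx": -0.0014, "dy": 0.015, "dz": 0, "rx": 0, "ry": 0, "rz": 0}, {"jaw": 0, "dx": -0.001, "dy": 0.01, "dz": 0, "rx": 0, "ry": 0, "rz": 0}]'

```text
time_s: 29.42
tool_pos: [483.9, 50.2, 23.8]
ee_rot: [[-0.996, -0.092, 0.001], [-0.092, 0.996, -0.0], [-0.001, -0.0, -1.0]]
force: [-0.1, -4.6, 1.8]
opening: 0.3
grasp_force: 2.5
```

>>> jog_arm --steps '[{"jaw": 0, "dx": -0.001, "dy": 0.01, "dz": 0, "rx": 0, "ry": 0, "rz": 0}, {"jaw": 0, "dx": -0.0005, "dy": 0.006, "dz": 0, "rx": 0, "ry": 0, "rz": 0}, {"jaw": 0, "dx": -0.0005, "dy": 0.005, "dz": 0, "rx": 0, "ry": 0, "rz": 0}, {"jaw": 0, "dx": 0, "dy": 0, "dz": 0, "rx": 0, "ry": 0, "rz": 0}]'

```text
time_s: 29.75
tool_pos: [482.3, 70.1, 23.7]
ee_rot: [[-0.996, -0.092, 0.001], [-0.092, 0.996, -0.0], [-0.001, -0.001, -1.0]]
force: [0.2, -1.0, 0.7]
opening: -0.2
grasp_force: 0.5
```

>>> jog_arm --steps '[{"jaw": 0, "dx": -0.0004, "dy": 0.004, "dz": 0, "rx": 0, "ry": 0, "rz": 0}, {"jaw": 0, "dx": -0.0003, "dy": 0.003, "dz": 0, "rx": 0, "ry": 0, "rz": 0}, {"jaw": 0, "dx": 0, "dy": 0, "dz": 0, "rx": 0, "ry": 0, "rz": 0}]'

```text
time_s: 30.0
tool_pos: [481.6, 76.0, 23.6]
ee_rot: [[-0.996, -0.09, 0.001], [-0.09, 0.996, -0.001], [-0.001, -0.001, -1.0]]
force: [1.2, -4.4, 3.1]
opening: 0.0
grasp_force: 2.2
```

>>> jog_arm --steps '[{"jaw": 0, "dx": -0.0003, "dy": 0.003, "dz": 0, "rx": 0, "ry": 0, "rz": 0}, {"jaw": 0, "dx": 0, "dy": 0, "dz": 0, "rx": 0, "ry": 0, "rz": 0}]'

```text
time_s: 30.17
tool_pos: [481.4, 78.7, 23.7]
ee_rot: [[-0.996, -0.09, 0.001], [-0.09, 0.996, -0.001], [-0.001, -0.001, -1.0]]
force: [0.3, -5.7, 4.9]
opening: -0.0
grasp_force: 2.7
```

>>> jog_arm --steps '[{"jaw": 0, "dx": -0.0002, "dy": 0.002, "dz": 0, "rx": 0, "ry": 0, "rz": 0}, {"jaw": 0, "dx": 0, "dy": 0, "dz": 0, "rx": 0, "ry": 0, "rz": 0}]'

```text
time_s: 30.33
tool_pos: [481.1, 80.5, 23.6]
ee_rot: [[-0.996, -0.09, 0.001], [-0.09, 0.996, -0.001], [-0.001, -0.001, -1.0]]
force: [0.8, -6.2, 5.1]
opening: 0.1
grasp_force: 3.1
```

>>> jog_arm --steps '[{"jaw": 0, "dx": -0.0002, "dy": 0.002, "dz": 0, "rx": 0, "ry": 0, "rz": 0}, {"jaw": 0, "dx": 0, "dy": 0, "dz": 0, "rx": 0, "ry": 0, "rz": 0}]'

```text
time_s: 30.5
tool_pos: [481.0, 81.7, 23.6]
ee_rot: [[-0.996, -0.089, 0.001], [-0.089, 0.996, -0.002], [-0.001, -0.002, -1.0]]
force: [1.1, -8.9, 5.9]
opening: -0.3
grasp_force: 4.6
```

>>> jog_arm --steps '[{"jaw": 0, "dx": -0.0002, "dy": 0.003, "dz": 0, "rx": 0, "ry": 0, "rz": 0}, {"jaw": 0, "dx": 0, "dy": 0, "dz": 0, "rx": 0, "ry": 0, "rz": 0}]'

```text
time_s: 30.67
tool_pos: [480.9, 82.0, 23.6]
ee_rot: [[-0.996, -0.087, 0.001], [-0.087, 0.996, -0.005], [-0.001, -0.005, -1.0]]
force: [0.7, -16.6, 6.5]
opening: -0.3
grasp_force: 8.8
```

>>> jog_arm --steps '[{"jaw": 0, "dx": -0.0002, "dy": 0.003, "dz": 0, "rx": 0, "ry": 0, "rz": 0}, {"jaw": 0, "dx": 0, "dy": 0, "dz": 0, "rx": 0, "ry": 0, "rz": 0}, {"jaw": 0, "dx": 0, "dy": 0, "dz": 0, "rx": 0, "ry": 0, "rz": 0}]'

```text
time_s: 30.92
tool_pos: [481.0, 82.3, 23.7]
ee_rot: [[-0.996, -0.084, 0.002], [-0.084, 0.996, -0.007], [-0.001, -0.007, -1.0]]
force: [0.2, -25.7, 8.2]
opening: -0.4
grasp_force: 12.7
```

>>> jog_arm --steps '[{"jaw": 0, "dx": 0.001, "dy": -0.015, "dz": 0, "rx": 0, "ry": 0, "rz": 0}, {"jaw": 0, "dx": 0, "dy": -0.01, "dz": 0.03, "rx": 0, "ry": 0, "rz": 0}, {"jaw": 0, "dx": 0, "dy": 0, "dz": 0.04, "rx": 0, "ry": 0, "rz": 0}, {"jaw": 0, "dx": 0, "dy": 0, "dz": 0.04, "rx": 0, "ry": 0, "rz": 0}, {"jaw": 0, "dx": 0, "dy": 0, "dz": 0.04, "rx": 0, "ry": 0, "rz": 0}, {"jaw": 0, "dx": 0, "dy": 0, "dz": 0.04, "rx": 0, "ry": 0, "rz": 0}, {"jaw": 0, "dx": 0, "dy": 0, "dz": 0.03, "rx": 0, "ry": 0, "rz": 0}, {"jaw": 0, "dx": 0, "dy": 0, "dz": 0, "rx": 0, "ry": 0, "rz": 0}]'

```text
time_s: 31.58
tool_pos: [483.5, 65.4, 249.5]
ee_rot: [[-0.996, -0.091, 0.009], [-0.091, 0.996, 0.005], [-0.009, 0.004, -1.0]]
force: [0.4, 0.2, 0.2]
opening: 0.1
grasp_force: 0.0
```

```bash
python3 - <<'E'
from h import *
s=telemetry.state(); print(s['tool_pos'],s['force'])
im,m=cap('top'); print(*tiles(im,m,42),sep='\n')
sd,ms=cap('side')
save(np.hstack([cv2.resize(x,None,fx=2.6,fy=2.6,interpolation=cv2.INTER_CUBIC) for x in(im[170:310,120:270],sd[110:250,140:290])]),'row.png')
# pad: black blob in both views
d=np.radians(5.35); xd=np.array([np.cos(d),np.sin(d)]); yd=np.array([-xd[1],xd[0]])
for a in(.4,.45,.5):
    P=[*(np.array([470.2,185])+(88-176*np.cos(a)+7*np.sin(a))*xd+125*yd),85+176*np.sin(a)+7*np.cos(a)]; print(a,np.round(P),proj(m,[P]).round(0),proj(ms,[P]).round(0))
E
```

```text
[483.47883216  65.37599389 249.53171676] [0.38466955 0.19334425 0.15918908]
(array([462.7, 278.9]), array([83.4, 97.2]), np.float32(4.4))
0.4 [387. 303. 160.] [[135. 284.]] [[168. 134.]]
0.45 [391. 303. 168.] [[134. 282.]] [[169. 132.]]
0.5 [396. 304. 176.] [[133. 280.]] [[171. 129.]]
```

View pics/row.png

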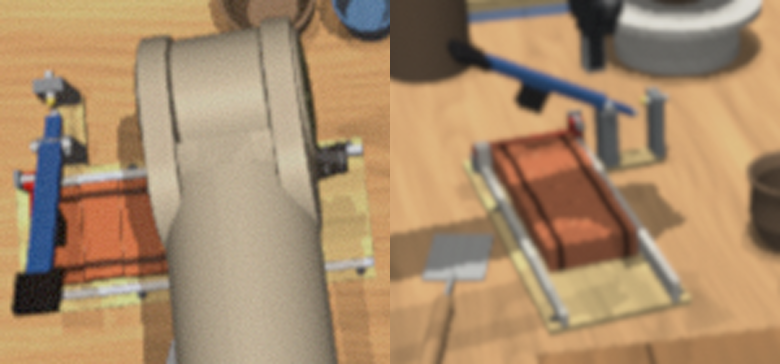

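Row view: all six tiles form one unbroken block from the flag, side crop (490,150) to (600,255). The pad is at top pixel (135,283), i.e. about (390,303,165). I move above it.

>>> jog_arm --steps '[{"jaw": 0, "dx": -0.014, "dy": 0.034, "dz": 0, "rx": 0, "ry": 0, "rz": 0}, {"jaw": 0, "dx": -0.014, "dy": 0.034, "dz": 0, "rx": 0, "ry": 0, "rz": 0}, {"jaw": 0, "dx": -0.014, "dy": 0.034, "dz": 0, "rx": 0, "ry": 0, "rz": 0}, {"jaw": 0, "dx": -0.014, "dy": 0.034, "dz": 0, "rx": 0, "ry": 0, "rz": 0}, {"jaw": 0, "dx": -0.014, "dy": 0.034, "dz": 0, "rx": 0, "ry": 0, "rz": 0}, {"jaw": 0, "dx": -0.014, "dy": 0.034, "dz": 0, "rx": 0, "ry": 0, "rz": 0}, {"jaw": 0, "dx": -0.014, "dy": 0.034, "dz": 0, "rx": 0, "ry": 0, "rz": 0}, {"jaw": 0, "dx": 0, "dy": 0, "dz": 0, "rx": 0, "ry": 0, "rz": 0}]'

```text
time_s: 32.35
tool_pos: [377.2, 309.8, 240.7]
ee_rot: [[-0.995, -0.102, -0.004], [-0.102, 0.995, -0.001], [0.004, -0.001, -1.0]]
force: [-0.9, 0.1, -0.9]
opening: -0.0
grasp_force: 0.0
```

>>> jog_arm --steps '[{"jaw": 0, "dx": 0, "dy": 0, "dz": -0.03, "rx": 0, "ry": 0, "rz": 0}, {"jaw": 0, "dx": 0, "dy": 0, "dz": -0.02, "rx": 0, "ry": 0, "rz": 0}, {"jaw": 0, "dx": 0, "dy": 0, "dz": 0, "rx": 0, "ry": 0, "rz": 0}, {"jaw": 0, "dx": 0, "dy": 0, "dz": 0, "rx": 0, "ry": 0, "rz": 0}]'

```text
time_s: 32.68
tool_pos: [381.7, 301.8, 191.4]
ee_rot: [[-0.996, -0.091, -0.003], [-0.091, 0.996, -0.003], [0.003, -0.003, -1.0]]
force: [-0.2, -0.1, 0.5]
opening: 0.2
grasp_force: 0.0
```

>>> jog_arm --steps '[{"jaw": 0, "dx": 0.002, "dy": 0, "dz": -0.015, "rx": 0, "ry": 0, "rz": 0}, {"jaw": 0, "dx": 0, "dy": 0, "dz": -0.015, "rx": 0, "ry": 0, "rz": 0}, {"jaw": 0, "dx": -0.002, "dy": 0, "dz": -0.015, "rx": 0, "ry": 0, "rz": 0}, {"jaw": 0, "dx": -0.002, "dy": 0, "dz": -0.015, "rx": 0, "ry": 0, "rz": 0}, {"jaw": 0, "dx": -0.002, "dy": 0, "dz": -0.015, "rx": 0, "ry": 0, "rz": 0}, {"jaw": 0, "dx": -0.002, "dy": 0, "dz": -0.012, "rx": 0, "ry": 0, "rz": 0}, {"jaw": 0, "dx": 0, "dy": 0, "dz": 0, "rx": 0, "ry": 0, "rz": 0}]'

```text
time_s: 33.27
tool_pos: [376.2, 302.5, 105.1]
ee_rot: [[-0.996, -0.091, -0.001], [-0.091, 0.996, -0.001], [0.001, -0.001, -1.0]]
force: [-0.1, -1.3, -0.1]
opening: -0.4
grasp_force: 0.0
```

>>> jog_arm --steps '[{"jaw": 0, "dx": 0, "dy": 0, "dz": -0.005, "rx": 0, "ry": 0, "rz": 0}, {"jaw": 0, "dx": 0, "dy": 0, "dz": -0.004, "rx": 0, "ry": 0, "rz": 0}, {"jaw": 0, "dx": 0, "dy": 0, "dz": 0, "rx": 0, "ry": 0, "rz": 0}]'

```text
time_s: 33.52
tool_pos: [377.0, 302.9, 96.9]
ee_rot: [[-0.996, -0.091, 0.0], [-0.091, 0.996, 0.0], [-0.0, 0.0, -1.0]]
force: [-0.4, 0.3, 0.6]
opening: 0.0
grasp_force: 0.0
```

>>> jog_arm --steps '[{"jaw": 0, "dx": 0, "dy": 0, "dz": -0.004, "rx": 0, "ry": 0, "rz": 0}, {"jaw": 0, "dx": 0, "dy": 0, "dz": -0.002, "rx": 0, "ry": 0, "rz": 0}, {"jaw": 0, "dx": 0, "dy": 0, "dz": 0, "rx": 0, "ry": 0, "rz": 0}]'

```text
time_s: 33.77
tool_pos: [377.2, 303.2, 91.3]
ee_rot: [[-0.996, -0.091, 0.001], [-0.091, 0.996, 0.001], [-0.001, 0.001, -1.0]]
force: [-1.1, -1.6, 7.5]
opening: -0.0
grasp_force: 3.6
```

Contact at 91 mm, so the arm is at its lower limit. I lift clear and check.

>>> jog_arm --steps '[{"jaw": 0, "dx": 0, "dy": 0, "dz": -0.001, "rx": 0, "ry": 0, "rz": 0}, {"jaw": 0, "dx": 0, "dy": 0, "dz": 0.03, "rx": 0, "ry": 0, "rz": 0}, {"jaw": 0, "dx": 0, "dy": 0, "dz": 0.04, "rx": 0, "ry": 0, "rz": 0}, {"jaw": 0, "dx": 0, "dy": 0, "dz": 0.04, "rx": 0, "ry": 0, "rz": 0}, {"jaw": 0, "dx": 0, "dy": 0, "dz": 0.04, "rx": 0, "ry": 0, "rz": 0}, {"jaw": 0, "dx": 0.01, "dy": 0.04, "dz": 0, "rx": 0, "ry": 0, "rz": 0}, {"jaw": 0, "dx": 0.01, "dy": 0.04, "dz": 0, "rx": 0, "ry": 0, "rz": 0}, {"jaw": 0, "dx": 0.01, "dy": 0.04, "dz": 0, "rx": 0, "ry": 0, "rz": 0}]'

```text
time_s: 34.43
tool_pos: [407.3, 424.8, 241.8]
ee_rot: [[-0.996, -0.091, 0.001], [-0.091, 0.996, 0.004], [-0.002, 0.004, -1.0]]
force: [0.6, -0.5, 0.9]
opening: 0.0
grasp_force: 0.0
```

>>> jog_arm --steps '[{"jaw": 0, "dx": 0.01, "dy": 0.04, "dz": 0, "rx": 0, "ry": 0, "rz": 0}, {"jaw": 0, "dx": 0, "dy": 0, "dz": 0, "rx": 0, "ry": 0, "rz": 0}, {"jaw": 0, "dx": 0, "dy": 0, "dz": 0, "rx": 0, "ry": 0, "rz": 0}]'

```text
time_s: 34.68
tool_pos: [415.7, 465.0, 237.1]
ee_rot: [[-0.996, -0.095, -0.002], [-0.095, 0.996, -0.004], [0.002, -0.004, -1.0]]
force: [0.5, -1.0, -0.1]
opening: -0.1
grasp_force: 0.0
```

```bash
python3 - <<'E'
from h import *
im,m=cap('top'); print(*tiles(im,m,42),sep='\n')
sd,ms=cap('side')
save(np.hstack([cv2.resize(x,None,fx=2.6,fy=2.6,interpolation=cv2.INTER_CUBIC) for x in(im[150:310,115:265],sd[100:260,150:300])]),'fin.png')
E
```

```text
(array([469.1, 200.4]), array([ 98.1, 209.6]), np.float32(-85.0))
```

View pics/fin.png

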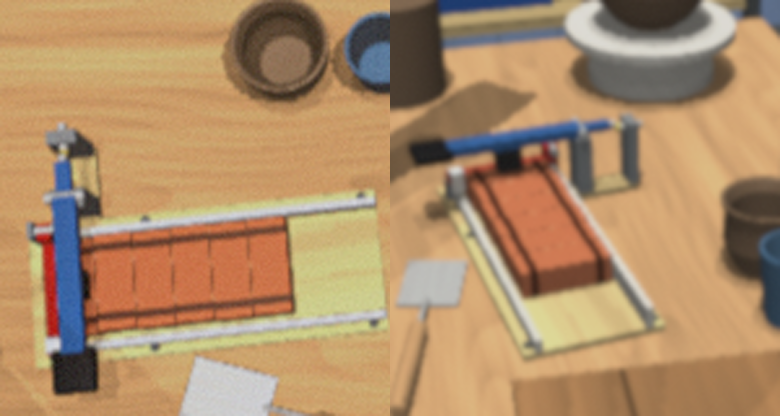

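The picture shows the arm level and latched (side crop (515,137)), the red stop down, and evenly spaced seams with no gaps (top crop columns 133 to 290). Cup and pot are standing.

```bash
python3 -c "
from rig import workorder; print(workorder.sign_off())"
```

```text
the job is handed in; nothing more can be done
None
```

The job is handed in: the stop is down, all six tiles are tight in the row against it, the hold-down arm is latched, and the cup and pot are still standing; sign-off gave no verdict, so this is from the final pictures.

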